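# Unhook the cleaning basket from the draining rack and set it in the ultrasonic cleaner

### The arm

A 7-joint arm with a two-finger parallel gripper is mounted at the origin on the work surface. World frame = base frame: x ahead of the robot, y to its left, z up, the work surface at z = 0. Lengths are in m, angles in rad, forces in N, time in s.
With the tool pointing down it reaches from about 0.4 to 0.85 m from the base axis. Payload 10.4 kg.
Tool frame: the origin (TCP) lies at the very end of the fingers, on their centre line; the grasp point (between the pads) lies 19 mm behind it; z points along the fingers, y is the direction in which the jaws open and shut (so a half turn about z gives the same grasp; the last joint's range is limited). The gripper opens to 87 mm and grips with 3 to 60 N. Pads are 19 mm wide; open, the fingers measure 117 mm over their backs; the gripper's body (75 mm by 190 mm) begins 51 mm behind the grasp point.
Start: joints at [-1.359, 0.332, -0.065, 1.46, 0.022, 1.35, -0.088], TCP at [0.145, 0.608, 0.223] pointing down, gripper open.
Joint ranges: [-2.6, 2.6], [-0.5, 2.12], [-1.47, 1.34], [0.16, 2.42], [-1.27, 4.41], [0.06, 2.06], [-2.6, 2.6]. Speed limits (rad/s): [2.22, 2.22, 2.79, 2.79, 3.14, 3.14, 3.14].

### API

Orientations are given as a unit quaternion [x, y, z, w].
In Python, from bench import r, eyes, job gives the robot as it stands. The module is installed in compiled form; this text tells all that it offers.
- The arm moves only by the tool play_rows, never from a script. Its argument "motion" is a list of rows, each a list of 7 numbers: the shift along the tool's x, y, z as a fraction of full scale, then the turn, a rotation vector about the tool's x, y, z as a fraction of full scale, then the opening in per cent of the stroke, from 0 (shut) to 100 (fully open). A call has 1 to 5 rows; each row is the pose to reach, as a shift and turn from the pose commanded when the call began, along the tool's axes at that moment; what a row does not reach only later rows make up. Full scale, the value 1, is 0.2 m for a shift and 90 degrees for a turn. A row lasts 1/8 s, in which the tool goes at most 62.5 mm and 10.7 degrees, less where a joint would pass 70% of its speed; a pose out of reach is approached as far as the arm can. A call with a number of a shift or a turn outside -1 to 1 is refused whole. A call with a gripper value outside its range is refused whole. The fingers move at their own pace and stop on an object; "squeeze" is the grip in N (left out, the last holds). Time passes only in rows, so rows that repeat a pose let the fingers close. It gives the time, the measured TCP pose, the force and the opening at its end, in the units of the state.
- r.read_state(): the state, without advancing time (a new reading comes with each control period).
- eyes.camera(name): name is "scene" or "side" or "wrist"; returns a dict with "image" (480x640x3 uint8, red, green, blue), "mtx" (3x3 intrinsics, pixels), "R" (3x3) and "t" (3): a world point X has camera coordinates R X + t. Camera axes: x right, y down, z forward; pixel columns grow to the right and rows downward; lengths in m; the calibration is good to about 2 mm. The wrist camera is an equidistant fisheye: a pixel r from the principal point sees the ray r / f radians off the axis. A picture is of the moment at which its call begins. There is no depth.
- job.close_job(): hands the job in, once; it reports no verdict.
Trained networks look in a picture, given as the dict that the camera call returned (one of the last four; its "shot" number tells which), for a name from the list of things; names that differ only in an ending like _2 or _b are one class to them, and where a whole thing is asked for, a point or a joint stands for the part that bears it (a point fixed in the world has none). Each returns a list of dicts, best first, with "p" (0 to 1); they miss things now and then, are a little off and sometimes report something else, mostly with a low value. They report only what shows in the picture. A call takes as long as a camera call.
- eyes.regions_of(picture, label): "region" (480x640 bool, what is visible of it) and "xy" ([column, row] in pixels, amid what is visible of it).
- eyes.landmark_of(picture, label): "xy" ([column, row] in pixels: a listed point, or the origin of a listed thing).
The state is a dict: "time": time; "joint_positions": joint angles; "joint_vel": joint speeds; "joint_torque": joint torques, N m; "ee_pos": TCP position; "eef_rot": TCP orientation; "ft_force": force on the tool from outside, world axes, zero at the start; "torque": the same for the moment, N m; "width": finger opening in m.
Only numpy, scipy, OpenCV 4.12 (cv2) and the standard library are available. Lean on these libraries where they do the work, as an engineer would, in place of code of your own. Each camera call takes 0.05 s, during which the arm holds its last target. There are 200 camera calls.

### The job

The ultrasonic cleaner's wire basket, with two glass stoppers in it, hangs on the barbed hook of the draining rack: take it by its black grip, raise it, tilt its foot out and back it off over the barb, feeling your way, because the hook is soft wire, bent out of shape by use, and must not be strained. Then lower it gently and level into the cleaner's open tank until its end lugs sit on the rim, and let go; the stoppers stay in the basket and everything else on the bench stays where it is.

Things in the scene. Friction and masses are not known exactly. Their poses are not given: they have to be found in the camera images.
- rack: Low bench draining rack, fixed: white wire panel 260 wide, 176 high, in a drip pan 170 x 290 x 20 mm. Origin: centre of the pan's underside; z up, y along the panel, front (hook side) -x. Wires at x = +53 mm. A rubber bumper bar, z = 97, front at x = +36, 100 mm long, keeps the hung basket level: it can be pushed forwards, not back. Pegs stand out in front at y = +-110 mm, up to z = 144.
- hook_bend (a point): Bend of the hook (wire's centre; x = +25, y = 0, z = 170 mm in the rack's frame). The hook is 6 mm round soft steel wire in the rack's plane y = 0. Its arm rises at 15 degrees from the panel to the bend; then its tip, 46 mm long, goes on forwards and up. Made to rise at 45 degrees, the tip has been bent by use: 28 to 62 degrees, different each time and not in any reading, so it must be felt.
- hook_arm (a point): Place on top of the hook's arm where the slot's upper edge rests at the start (x = +33, z = 171 mm in the rack's frame). The barb: a spur 6 mm long, 4.4 mm thick, at the tip's end, pointing back to the panel 50 degrees off the tip's line; it stands 4 mm proud of the tip's upper, panel-side face. The tip's underside is smooth. Over 7 N of push from the tilted basket strains the hook.
- basket: Steel wire basket, loose, hung level; 110 (x) x 120 (y) x 50 (z) mm, 0.30 to 0.48 kg. Origin: centre of its underside; z up, +x to the panel while it hangs: its axes then lie along the rack's. At +x a hanging plate (x = 51 to 55 mm, 44 wide, up to z = 88) with the slot; at -x the black grip. End lugs, 34 mm wide, 3 thick, underside at z = 47, reach to y = +-76 mm.
- slot (a point): Middle of the upper edge of the plate's slot (basket x = +53, z = 79 mm); the slot is 20 wide (y), 15 high (z = 64 to 79). It comes off only tilted (about 40 degrees suits any bend), foot swung out to the front, top to the panel, the slot following the tip out: its lower edge riding on the tip's underside, so that the upper edge clears the barb, with 2 to 4 mm to spare in all.
- grip (a point): Middle of the basket's black moulded grip (basket x = -50, z = 70 mm): a block 10 mm thick (x = -55 to -45), 42 wide (y), from the rim (z = 50) up to z = 86, to be pinched across its thickness from above; 60 mm free on the hook's side.
- load (a point): Middle of the basket's inside, 20 mm above its underside.
- cleaner: Ultrasonic cleaner, fixed: white box 215 (x) x 185 (y) x 150 (z) mm with an open steel tank in its top, its steel lid lying apart. Origin: centre of its underside; z up; the end with the black knob faces -x.
- tank_mouth (a point): Centre of the tank's mouth, level with the rim (z = 150 mm): 132 (cleaner's x) x 122 mm (y), 80 deep. The basket goes in level, its y axis along the cleaner's x axis, either way round, 6 mm free on each side; its lugs then sit on the rim, the basket's origin 47 mm below this point.
- stopper_a: Amber glass stopper, 24 mm across the head, 28 mm high, 25 g, loose in the basket. Origin: centre of its head's flat face.
- stopper_b: A second stopper like it, in the other half of the basket.
- beaker: Glass beaker, 68 mm across, 90 mm high, between rack and cleaner; to be left alone. Origin: centre of its underside.
- dish: White porcelain dish, 90 mm across, 35 mm high; to be left alone. Origin: centre of its underside.
- wash_bottle: White wash bottle with red cap and bent spout, 72 mm across, 215 mm high, farther out on the bench; to be left alone. Origin: centre of its underside.
- tank_lid: The cleaner's steel lid, 150 x 115 mm with a black bow handle 26 mm high, lying on the bench; to be left alone. Origin: centre of its underside.
- scrub_brush: Wooden scrubbing brush, 175 mm long, lying on the bench; to be left alone. Origin: on its underside, about its middle.
- tongs: Steel crucible tongs, 210 mm long, 8 mm thick, lying on the bench; to be left alone. Origin: on their underside, about their middle.

How it is judged:
By the outcome, as a careful person would: the job done as asked, in the order asked, and still so for the second after the job is handed in, with the robot touching nothing.
It also fails if it takes over 72 s, if anything falls off the work surface, if the arm or the gripper's body presses on something with over 40 N, if the wrist force passes 120 N, or if a joint passes its speed limit or range.

## Working session

There is one attempt and no reset: what is moved stays moved. The work goes in short steps, Python scripts to look and compute and a tool call to move; the robot and the scene stay as the last step left them, time stands still between calls to the robot, and variables do not carry over. Pictures are saved under pics/ and viewed, about 8 in all and at most 12, crops included, and the job is handed in when it is done.

Besides the shell and the picture viewer there is one more tool, called after "Emit:" as a command line: name --pt "numbers of a row" for each row, then --argument value for the rest. play_rows: Moves the arm, as the interface text tells. Shift numbers are shares of 0.2 m and turn numbers shares of 90 degrees, none past 1 either way. Its arguments: {"type":"object","properties":{"motion":{"type":"array","items":{"type":"array","items":{"type":"number"}}},"squeeze":{"type":"number"}},"required":["motion"]}

```bash
mkdir -p pics; ls
cat > h.py <<'E'
import numpy as np, cv2
from scipy.spatial.transform import Rotation as Ro
from scipy.optimize import least_squares
from bench import r, eyes, job
def ray(P,xy):
    K=P["mtx"];u=(xy[0]-K[0,2])/K[0,0];v=(xy[1]-K[1,2])/K[1,1]
    if P.get("fish"):
        th=np.hypot(u,v);s=np.sin(th)/max(th,1e-9);d=np.array([u*s,v*s,np.cos(th)])
    else: d=np.array([u,v,1.])
    d=P["R"].T@d;return -P["R"].T@P["t"],d/np.linalg.norm(d)
def cam(n):
    P=eyes.camera(n);P["fish"]=(n=="wrist");return P
def tri(rs):
    A=sum(np.eye(3)-np.outer(d,d) for o,d in rs);b=sum((np.eye(3)-np.outer(d,d))@o for o,d in rs)
    X=np.linalg.solve(A,b);return X,[round(1000*float(np.linalg.norm(np.cross(X-o,d))),1) for o,d in rs]
def onz(rr,z):
    o,d=rr;return o+d*(z-o[2])/d[2]
def proj(P,X):
    c=P["R"]@np.asarray(X)+P["t"];K=P["mtx"]
    if P.get("fish"):
        th=np.arctan2(np.hypot(c[0],c[1]),c[2]);q=c[:2]/np.hypot(c[0],c[1])*th
    else:q=c[:2]/c[2]
    return np.array([K[0,0]*q[0]+K[0,2],K[1,1]*q[1]+K[1,2]])
E
cat > a.py <<'E'
from h import *
np.set_printoptions(precision=4,suppress=True)
S=r.read_state();print({k:np.round(v,3) for k,v in S.items()})
names=["rack","hook_bend","hook_arm","basket","slot","grip","load","cleaner","tank_mouth","stopper_a","beaker","dish","wash_bottle","tank_lid","scrub_brush","tongs"]
out={}
for c in ["scene","side","wrist"]:
    P=cam(c);cv2.imwrite(f"pics/{c}0.png",P["image"][:,:,::-1]);print(c,-P["R"].T@P["t"],P["R"].T[:,2],P["mtx"][0,0])
    for n in names:
        for q in eyes.landmark_of(P,n)[:2]: 
            if q["p"]>.3: out.setdefault(n,[]).append((c,q["p"],np.round(q["xy"],1),ray(P,q["xy"])))
for n in names:
    print(n,[(c,round(p,2),xy) for c,p,xy,_ in out.get(n,[])])
    L=out.get(n,[])
    if len(L)>1: print("   ",*tri([l[3] for l in L]))
E
python3 a.py; python3 -c "
import cv2,numpy as np
cv2.imwrite('pics/both0.png',cv2.resize(np.vstack([cv2.imread('pics/scene0.png'),cv2.imread('pics/side0.png')]),(400,600)))"
```

```text
pics
{'time': np.float64(0.0), 'joint_positions': array([-1.359,  0.333, -0.065,  1.461,  0.022,  1.35 , -0.089]), 'joint_vel': array([-0.001, -0.   ,  0.001, -0.   , -0.001,  0.001, -0.001]), 'joint_torque': array([ -0.   , -62.326,   0.025, -38.989,  -0.061,   0.04 ,   0.   ]), 'ee_pos': array([0.145, 0.607, 0.222]), 'eef_rot': array([ 0.117,  0.993, -0.001, -0.   ]), 'ft_force': array([-0.061,  0.291,  0.018]), 'torque': array([-0.006, -0.036, -0.014]), 'width': np.float64(0.087)}
scene [1.108  0.519  0.9892] [-0.4849 -0.4646 -0.7409] 468.2885069129305
side [ 0.1187 -0.7804  1.1521] [ 0.3088  0.548  -0.7774] 462.7376493570698
wrist [0.0779 0.6234 0.385 ] [ 0.2428 -0.0583 -0.9683] 371.64829954431775
rack [('scene', 0.86, array([396.5, 318.4])), ('side', 0.76, array([287.7, 207.7]))]
    [0.5513 0.2223 0.0106] [4.2, 4.2]
hook_bend [('scene', 0.93, array([416.9, 284.3])), ('side', 0.63, array([276.8, 165.4]))]
    [0.5427 0.2541 0.1749] [1.9, 1.9]
hook_arm [('scene', 0.79, array([421., 286.])), ('side', 0.6, array([276.9, 165.1])), ('side', 0.54, array([359.8, 240.6]))]
    [0.573  0
[... 1224 characters left out ...]
75, array([318.5, 280.1])), ('side', 0.59, array([284.3, 194.5])), ('side', 0.57, array([329.9, 250.4]))]
    [0.5742 0.055  0.0821] [56.6, 131.5, 93.7]
dish [('scene', 0.85, array([351.5, 240.5]))]
wash_bottle [('scene', 0.73, array([284.2, 296.1])), ('scene', 0.62, array([420.9, 285.2])), ('side', 0.78, array([360.9, 244.2]))]
    [0.6296 0.069  0.0599] [103.1, 223.1, 128.4]
tank_lid [('side', 0.67, array([337.2, 402.9]))]
scrub_brush [('scene', 0.89, array([516.5, 304.4])), ('scene', 0.69, array([387.9, 307.5])), ('side', 0.84, array([199.5, 198.4])), ('wrist', 0.6, array([195. , 370.8]))]
    [ 0.3683  0.3388 -0.0093] [96.5, 219.0, 87.1, 65.0]
tongs [('side', 0.5, array([276.2, 163.8]))]
```

View pics/scene0.png

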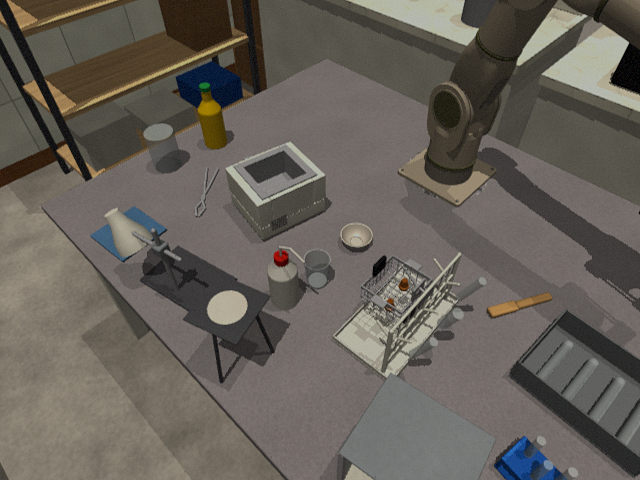

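View pics/side0.png

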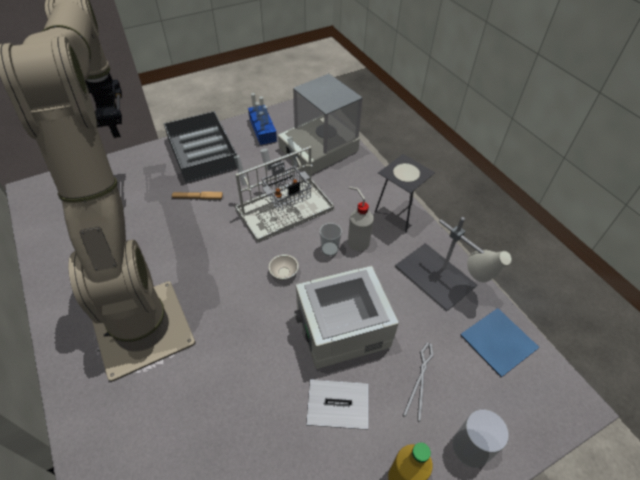

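```bash
cat > b.py <<'E'
from h import *
np.set_printoptions(precision=4,suppress=True)
Ps={c:cam(c) for c in ["scene","side"]}
m={"rack":(0,0,0),"hook_bend":(.025,0,.17),"hook_arm":(.033,0,.171),"basket":(-.02,0,.092),"slot":(.033,0,.171),"grip":(-.07,0,.162),"load":(-.02,0,.112)}
mc={"cleaner":(0,0,0),"tank_mouth":(0,0,.15)}
def T(p,X): 
    c,s=np.cos(p[2]),np.sin(p[2]);X=np.asarray(X);return np.array([p[0]+c*X[0]-s*X[1],p[1]+s*X[0]+c*X[1],X[2]])
obs=[];oc=[]
for c,P in Ps.items():
    for n in list(m)+list(mc):
        for q in eyes.landmark_of(P,n)[:1]: (obs if n in m else oc).append((c,n,np.array(q["xy"]),q["p"]))
f=lambda p,o,M:np.concatenate([(proj(Ps[c],T(p,M[n]))-xy)*np.sqrt(w) for c,n,xy,w in o])
a=least_squares(f,[.55,.22,1.7],args=(obs,m),loss="soft_l1");print("rack",a.x,np.degrees(a.x[2]));R=f(a.x,obs,m).reshape(-1,2)
for o,e in zip(obs,R):print(o[0],o[1],e)
for c,n,xy,w in oc: print(c,n,xy,w, onz(ray(Ps[c],xy),mc[n][2]))
pc=[np.mean([onz(ray(Ps[c],xy),mc[n][2])[i] for c,n,xy,w in oc]) for i in (0,1)]
def draw(im,P,X,col,M,k,off):
    for A,B in X:
        pa,pb=[tuple(np.int32((proj(P,T(M,q))-off+.5)*k)) for q in(A,B)];cv2.line(im,pa,pb,col,1)
def box(x,y,z0,z1):
    L=[]
    for z in(z0,z1):
        c=[(x,y,z),(x,-y,z),(-x,-y,z),(-x,y,z)];L+=list(zip(c,c[1:]+c[:1]))
    return L
rackL=box(.085,.145,0,.02)+[((.053,-.13,.02),(.053,-.13,.176)),((.053,.13,.02),(.053,.13,.176)),((.053,-.13,.176),(.053,.13,.176)),((.053,0,.163),(.025,0,.17)),((.025,0,.17),(-.0075,0,.2025))]
tiles=[]
for c,o1 in (("scene",(330,235)),("side",(225,135))):
    P=Ps[c];im=P["image"][o1[1]:o1[1]+133,o1[0]:o1[0]+133,::-1].copy();im=cv2.resize(im,(400,400),interpolation=cv2.INTER_CUBIC)
    draw(im,P,rackL,(0,0,255),a.x,3,np.array(o1));tiles.append(im)
cv2.imwrite("pics/rk.png",np.hstack(tiles))
tiles=[]
for c,o1 in (("scene",(210,125)),("side",(280,255))):
    P=Ps[c];im=P["image"][o1[1]:o1[1]+133,o1[0]:o1[0]+133,::-1].copy();im=cv2.resize(im,(400,400),interpolation=cv2.INTER_CUBIC)
    tiles.append(im)
cv2.imwrite("pics/cl.png",np.hstack(tiles))
# cleaner: mask silhouettes -> fit
reg={c:eyes.regions_of(P,"cleaner")[0]["region"] for c,P in Ps.items()}
def cost(p):
    s=0
    for c,P in Ps.items():
        pts=np.array([proj(P,T(p,(x,y,z))) for x in(-.1075,.1075) for y in(-.0925,.0925) for z in(0,.15)],np.float32)
        h=cv2.convexHull(pts*16).astype(np.int32);M=np.zeros((480,640),np.uint8);cv2.fillConvexPoly(M,h,1,shift=4)
        s-=(M.astype(bool)&reg[c]).sum()/(M.astype(bool)|reg[c]).sum()
    return s
from scipy.optimize import minimize
best=min((minimize(cost,[pc[0],pc[1],y0],method="Nelder-Mead",options=dict(initial_simplex=[[pc[0],pc[1],y0],[pc[0]+.02,pc[1],y0],[pc[0],pc[1]+.02,y0],[pc[0],pc[1],y0+.2]])) for y0 in np.arange(0,3.14,.4)),key=lambda q:q.fun)
print("cleaner",best.x,np.degrees(best.x[2]),best.fun)
for n,z in(("dish",0),("beaker",0),("wash_bottle",0),("scrub_brush",0)):
  for c,P in Ps.items():
    for q in eyes.regions_of(P,n)[:1]:
        print(n,c,round(q["p"],2),q["xy"],onz(ray(P,q["xy"]),.02))
E
python3 b.py
```

```text
rack [0.547  0.2293 1.7123] 98.10522341799302
scene rack [2.2846 4.0862]
scene hook_bend [-2.1702 -1.0012]
scene hook_arm [-0.4886 -0.5587]
scene basket [-0.8112  1.7793]
scene slot [-0.4086  0.2413]
scene grip [-0.0202 -2.6708]
scene load [0.1971 0.4329]
side rack [-1.3293 -2.7174]
side hook_bend [-0.6703  1.1836]
side hook_arm [-1.9795 -0.8763]
side basket [2.4245 1.3876]
side slot [0.7025 0.3514]
side grip [-0.0944 -1.5326]
side load [-3.0094 -0.2336]
scene cleaner [281.  208.6] 0.79 [ 0.4795 -0.263  -0.    ]
scene tank_mouth [273.5 171.6] 0.62 [ 0.4916 -0.2653  0.15  ]
side cleaner [342.1 329.2] 0.76 [ 0.4872 -0.2629  0.    ]
side tank_mouth [345.6 299.7] 0.8 [ 0.4896 -0.2617  0.15  ]
cleaner [ 0.4834 -0.2702  2.9076] 166.5939255282426 -1.8379488630874605
dish scene 0.75 [353.9, 239.3] [ 0.434  -0.0138  0.02  ]
dish side 0.15 [285.8, 185.5] [0.5916 0.3101 0.02  ]
beaker scene 0.68 [318.2, 267.7] [ 0.5732 -0.0154  0.02  ]
beaker side 0.71 [332.0, 238.5] [0.6158 0.0233 0.02  ]
wash_bottle scene 0.72 [284.1, 282.3] [ 0.6672 -0.0451  0.02  ]
wash_bottle side 0.86 [360.6, 227.1] [0.7219 0.0218 0.02  ]
scrub_brush scene 0.91 [518.4, 304.3] [0.3134 0.4183 0.02  ]
scrub_brush side 0.74 [203.6, 196.0] [0.32   0.3947 0.02  ]
```

View pics/rk.png

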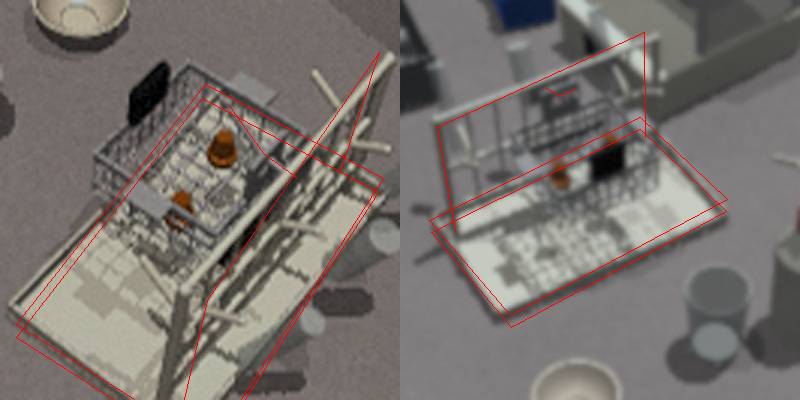

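Emit:
play_rows --pt "0 0 -0.3 0 0 0 100" --pt "-0.4 -0.3 -0.385 0 0 0 100" --pt "-0.7 -0.5 -0.385 0 0 0 100" --pt "-1 -0.7 -0.385 0 0 0 100" --pt "-1 -0.7 -0.385 0 0 0 100"

```text
time: 4.68
ee_pos: [0.3088, 0.4233, 0.3]
eef_rot: [0.117, 0.993, 0.0, 0.0]
ft_force: [1.0, 0.7, 0.4]
width: 0.0869
```

Emit:
play_rows --pt "-0.3 -0.2 0 0 0 -0.1 100" --pt "-0.6 -0.4 0 0 0 -0.2 100" --pt "-0.8 -0.6 0 0 0 -0.29 100" --pt "-1 -0.7 0 0 0 -0.29 100" --pt "-1 -0.7 0 0 0 -0.29 100"

```text
time: 5.3
ee_pos: [0.4722, 0.238, 0.2998]
eef_rot: [-0.106, 0.994, -0.0, 0.001]
ft_force: [-0.2, 0.5, -0.3]
width: 0.0868
```

Emit:
play_rows --pt "-0.15 -0.26 0 0 0 0 100" --pt "-0.31 -0.52 0 0 0 0 100" --pt "-0.31 -0.52 0 0 0 0 100"

```text
time: 5.68
ee_pos: [0.5545, 0.1505, 0.2993]
eef_rot: [-0.107, 0.994, -0.001, 0.0]
ft_force: [-1.3, 1.3, -0.4]
width: 0.0868
```

```bash
cat > c.py <<'E'
from h import *
np.set_printoptions(precision=4,suppress=True)
S=r.read_state();print(S["ee_pos"],S["eef_rot"],S["joint_positions"])
P=cam("wrist");np.savez("w1.npz",**P)
cv2.imwrite("pics/w1.png",P["image"][:,:,::-1])
for n in ["hook_bend","grip","slot","basket","tank_mouth"]: print(n,[(round(q["p"],2),np.round(q["xy"],1)) for q in eyes.landmark_of(P,n)[:2]])
E
python3 c.py
```

```text
[0.5545 0.1505 0.2993] [-0.1069  0.9943 -0.0009  0.0002] [-0.682   0.1905  0.3955  1.4956 -0.0715  1.4702  1.4993]
hook_bend [(0.74, array([431.8, 244. ])), (0.63, array([370.7, 221.8]))]
grip [(0.61, array([320. , 225.8]))]
slot [(0.92, array([438.4, 246.7]))]
basket [(0.63, array([370. , 218.1]))]
tank_mouth [(0.61, array([372.2, 218.2]))]
```

View pics/w1.png

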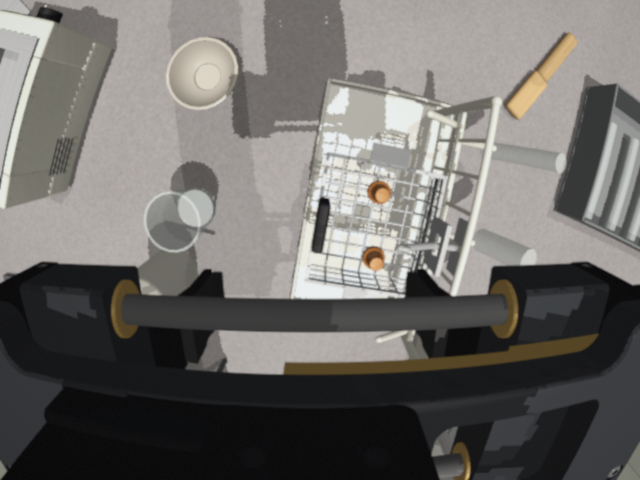

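```bash
cat > d.py <<'E'
from h import *
np.set_printoptions(precision=4,suppress=True)
P=dict(np.load("w1.npz"));P["fish"]=True
g=lambda xy,z:onz(ray(P,xy),z)
for n,xy,z in (("grip a",(325,201),.178),("grip b",(317,250),.178),("panel top far",(497,100),.176),("panel top near",(457,290),.176),("pan corner",(331,80),.02),("pan front edge",(295,295),.02),("bend",(432,244),.17),("slot",(438,246.7),.171),("gripL",(320,225.8),.162),("cleaner corner",(50,15),.15)):
    print(n,g(xy,z))
d=g((325,201),.178)-g((317,250),.178);print("yaw grip",np.degrees(np.arctan2(-d[0],d[1]))) 
d=g((497,100),.176)-g((457,290),.176);print("panel",np.degrees(np.arctan2(d[1],d[0])),np.linalg.norm(d))
d=g((331,80),.02)-g((295,295),.02);print("pan",np.degrees(np.arctan2(d[1],d[0])))
im=P["image"][60:330,270:520,::-1];cv2.imwrite("pics/w1c.png",cv2.resize(im,None,fx=2.2,fy=2.2,interpolation=cv2.INTER_CUBIC))
E
python3 d.py
```

```text
grip a [0.5279 0.153  0.178 ]
grip b [0.5677 0.1554 0.178 ]
panel top far [0.4126 0.273  0.176 ]
panel top near [0.5783 0.2833 0.176 ]
pan corner [0.4076 0.1381 0.02  ]
pan front edge [0.678  0.1516 0.02  ]
bend [0.5445 0.2496 0.17  ]
slot [0.5454 0.2553 0.171 ]
gripL [0.5514 0.1545 0.162 ]
cleaner corner [ 0.3932 -0.1615  0.15  ]
yaw grip 93.48214875732954
panel -176.45524719584 0.16593968342226822
pan -177.14802006099674
```

View pics/w1c.png

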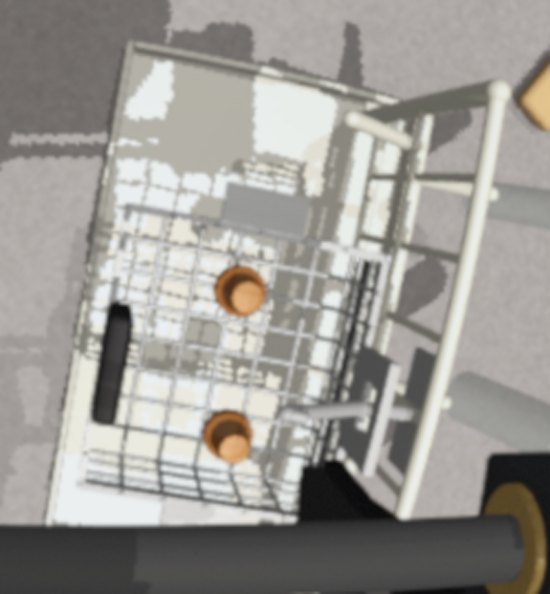

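```bash
cat > e.py <<'E'
from h import *
np.set_printoptions(precision=4,suppress=True)
P=dict(np.load("w1.npz"));P["fish"]=True
Ps={"w":P,"s":cam("scene"),"d":cam("side")}
def T(p,X): 
    c,s=np.cos(p[2]),np.sin(p[2]);X=np.asarray(X);return np.array([p[0]+c*X[0]-s*X[1],p[1]+s*X[0]+c*X[1],X[2]])
obs=[("w",(.053,.128,.173),(497,100)),("w",(-.07,.021,.178),(325,200)),("w",(-.07,-.021,.178),(317.5,251)),("w",(-.085,.145,.02),(330.5,80)),("w",(.025,0,.17),(432,244)),
("s",(.053,.128,.173),(458.5,256)),("s",(.053,-.128,.173),(390,332)),("s",(-.085,-.145,.01),(333.5,338)),
("d",(.053,.128,.173),(238,177)),("d",(.053,-.128,.173),(310,148)),("d",(-.085,.145,.01),(258,241)),("d",(-.085,-.145,.01),(333,204))]
f=lambda p:np.concatenate([(proj(Ps[c],T(p,X))-xy) for c,X,xy in obs])
a=least_squares(f,[.55,.22,1.7],loss="soft_l1");print("rack",a.x,np.degrees(a.x[2]));R=f(a.x).reshape(-1,2)
for o,e in zip(obs,R):print(o[0],o[1],e)
print("grip",T(a.x,(-.07,0,.162)),"bend",T(a.x,(.025,0,.17)))
E
python3 e.py
```

```text
rack [0.5451 0.2252 1.6105] 92.2721088995743
w (0.053, 0.128, 0.173) [-2.0689  3.1227]
w (-0.07, 0.021, 0.178) [2.0629 0.1134]
w (-0.07, -0.021, 0.178) [-0.0286  0.5855]
w (-0.085, 0.145, 0.02) [-1.7427 -3.8198]
w (0.025, 0, 0.17) [ 0.6985 -0.2388]
s (0.053, 0.128, 0.173) [-0.2464  0.0966]
s (0.053, -0.128, 0.173) [ 0.9553 -1.0524]
s (-0.085, -0.145, 0.01) [-1.9055 -0.8388]
d (0.053, 0.128, 0.173) [-0.6521 -1.686 ]
d (0.053, -0.128, 0.173) [-0.8679  0.6063]
d (-0.085, 0.145, 0.01) [-1.096  -0.2168]
d (-0.085, -0.145, 0.01) [1.0096 3.6669]
grip [0.5479 0.1553 0.162 ] bend [0.5441 0.2502 0.17  ]
```

Emit:
play_rows --pt "0.03 0.03 0.1 0 0 0.05 45" --pt "0.03 0.03 0.3 0 0 0.102 45" --pt "0.03 0.03 0.45 0 0 0.102 45" --pt "0.03 0.03 0.5 0 0 0.102 45" --pt "0.03 0.03 0.5 0 0 0.102 45"

```text
time: 6.7
ee_pos: [0.5453, 0.1594, 0.1998]
eef_rot: [-0.031, 1.0, 0.0, -0.0]
ft_force: [0.4, -0.6, 0.2]
width: 0.0454
```

```bash
cat > c.py <<'E'
from h import *
np.set_printoptions(precision=4,suppress=True)
S=r.read_state();print(S["ee_pos"],S["eef_rot"],S["width"],S["ft_force"]);R=Ro.from_quat(S["eef_rot"]).as_matrix();print(R)
P=cam("wrist");np.savez("w2.npz",**P)
for n,z in [("hook_bend",.17),("grip",.162),("slot",.171)]: print(n,[(round(q["p"],2),np.round(q["xy"],1),onz(ray(P,q["xy"]),z)) for q in eyes.landmark_of(P,n)[:2]])
print("tcp px",proj(P,S["ee_pos"]))
im=P["image"][:,:,::-1].copy()
cv2.imwrite("pics/w2.png",cv2.resize(im[120:370,200:520],None,fx=2.4,fy=2.4,interpolation=cv2.INTER_CUBIC))
E
python3 c.py
```

```text
[0.5453 0.1594 0.1998] [-0.0305  0.9995  0.     -0.0001] 0.04544024482301846 [ 0.4096 -0.5957  0.2292]
[[-0.9981 -0.061  -0.0001]
 [-0.061   0.9981  0.    ]
 [ 0.0001  0.     -1.    ]]
hook_bend [(0.49, array([548.7,  32.2]), array([0.3907, 0.2898, 0.17  ]))]
grip [(0.61, array([305.9, 274. ]), array([0.5494, 0.1547, 0.162 ]))]
slot []
tcp px [314.5719 293.9038]
```

View pics/w2.png

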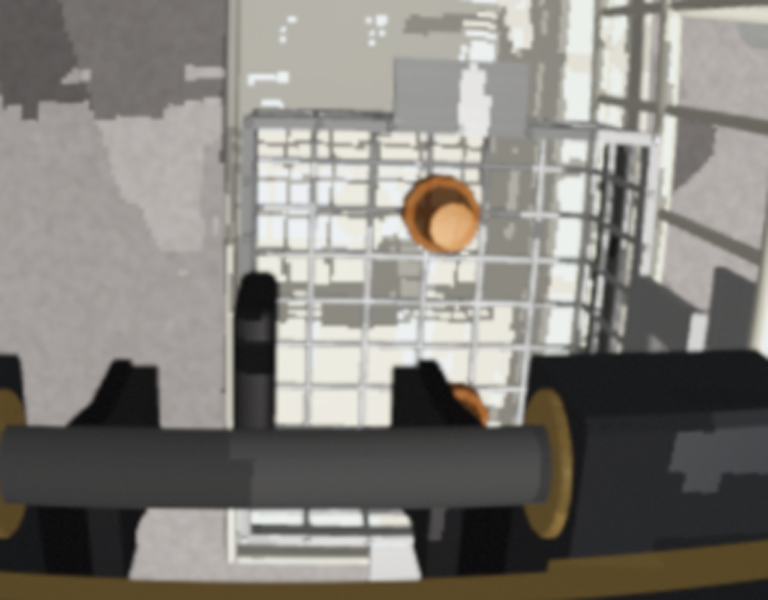

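Emit:
play_rows --pt "-0.0135 -0.023 0.0 0 0 0 45" --pt "-0.0135 -0.023 0.12 0 0 0 45" --pt "-0.0135 -0.023 0.25 0 0 0 45" --pt "-0.0135 -0.023 0.25 0 0 0 45"

```text
time: 7.4
ee_pos: [0.5475, 0.1541, 0.1483]
eef_rot: [-0.03, 1.0, -0.001, -0.001]
ft_force: [-0.7, -0.3, 0.5]
width: 0.0393
```

Emit:
play_rows --pt "0 0 0 0 0 0 20" --pt "0 0 0 0 0 0 15" --pt "0 0 0 0 0 0 0" --pt "0 0 0 0 0 0 0" --pt "0 0 0 0 0 0 0" --squeeze 10

```text
time: 8.02
ee_pos: [0.5485, 0.1548, 0.1498]
eef_rot: [-0.03, 1.0, 0.0, 0.0]
ft_force: [-0.5, -0.6, 1.5]
width: 0.0104
```

Emit:
play_rows --pt "0 0 0 0 0 0 0" --pt "0 0 0 0 0 0 0" --pt "0 0 -0.01 0 0 0 0" --pt "0 0 -0.022 0 0 0 0" --pt "0 0 -0.022 0 0 0 0" --squeeze 40

```text
time: 8.65
ee_pos: [0.5476, 0.1545, 0.1532]
eef_rot: [-0.03, 1.0, -0.0, -0.001]
ft_force: [-0.5, 0.6, -4.3]
width: 0.0101
```

```bash
cat > g.py <<'E'
from h import *
import json,os
np.set_printoptions(precision=3,suppress=True)
# basket frame: slot centre offset in tool frame (tool y = basket x, tool z=-basket z)
SL=np.array([0,.103,-.0137]); 
P0=np.array([.5485,.1548,.1498]);R0=Ro.from_quat([-.0302,.9995,0,0]).as_matrix()
ex=R0[:,1].copy();ex[2]=0;ex/=np.linalg.norm(ex);ez=np.array([0,0,1.]);ey=np.cross(ez,ex)
O=P0+R0@SL-ex*.033-ez*.1635   # rack frame origin
def pose(X,Z,th,y=0):
    R=Ro.from_rotvec(ey*np.radians(th)).as_matrix()@R0
    return O+ex*X/1000+ez*Z/1000+ey*y/1000-R@SL,R
def slot(p,R):
    s=p+R@SL-O;return np.array([s@ex,s@ez,s@ey])*1000, np.degrees(np.arctan2((R@[0,0,-1.])@ex,(R@[0,0,-1.])[2]))
def load():
    c=json.load(open("cmd.json"));return np.array(c["p"]),np.array(c["R"])
def save(p,R): json.dump(dict(p=list(p),R=np.array(R).tolist()),open("cmd.json","w"))
def row(p,R,dec=4):
    p0,Rc=load();s=Rc.T@(p-p0)/.2;w=Ro.from_matrix(Rc.T@R).as_rotvec()/(np.pi/2)
    return np.round(np.r_[s,w],dec)
def apply(rw):
    p0,Rc=load();save(p0+Rc@(np.array(rw[:3])*.2),Rc@Ro.from_rotvec(np.array(rw[3:6])*np.pi/2).as_matrix())
def sense(n=5):
    F=[];M=[]
    for _ in range(n):
        S=r.read_state();F.append(S["ft_force"]);M.append(S["torque"])
        if _<n-1: eyes.camera("wrist")
    F=np.array(F);f=F.mean(0);m=np.mean(M,0)
    s,t=slot(S["ee_pos"],Ro.from_quat(S["eef_rot"]).as_matrix())
    print("t",round(float(S["time"]),2),"F rack x,y,z",np.array([f@ex,f@ey,f[2]]),"std",F.std(0),"M",np.array([m@ex,m@ey,m[2]]),"slot xzy",s,"tilt",round(t,2),"w",round(float(S["width"])*1e3,2))
def plan(tg,k=5):
    """tg: list of (X,Z,th); prints rows and updates command to the last"""
    rows=[row(*pose(*q)) for q in tg];apply(rows[-1])
    for q in rows: print(json.dumps(q.tolist()+[0]))
E
python3 - <<'E'
from g import *
save(P0,R0);apply([0,0,-.022,0,0,0]);sense(6)
E
```

```text
t 8.9 F rack x,y,z [ 0.438 -0.103 -4.234] std [0.586 0.448 0.467] M [0.018 0.18  0.002] slot xzy [ 32.868 167.277   0.458] tilt 0.01 w 9.4
```

Run:
```python
from g import *
plan([(32.5,168.6,4),(32,168.7,9),(31.5,168.8,14),(31,168.9,19),(31,168.9,20)])
plan([(31,168.9,25),(31,168.9,30),(31,168.9,35),(31,168.9,40),(31,168.9,40)])
```

```text
[-0.0, -0.006, -0.0396, 0.0444, 0.0, 0.0, 0]
[-0.0, -0.0094, -0.0854, 0.1, 0.0, -0.0, 0]
[-0.0, -0.0088, -0.1311, 0.1556, 0.0, 0.0, 0]
[0.0, -0.0042, -0.1764, 0.2111, 0.0, -0.0, 0]
[-0.0, -0.0024, -0.1853, 0.2222, 0.0, 0.0, 0]
[0.0, -0.004, -0.0451, 0.0556, 0.0, 0.0, 0]
[0.0, -0.004, -0.0905, 0.1111, -0.0, 0.0, 0]
[0.0, -0.0001, -0.1356, 0.1667, -0.0, 0.0, 0]
[0.0, 0.0077, -0.1803, 0.2222, -0.0, 0.0, 0]
[0.0, 0.0077, -0.1803, 0.2222, -0.0, 0.0, 0]
```

Emit:
play_rows --pt "0 -0.006 -0.0396 0.0444 0 0 0" --pt "0 -0.0094 -0.0854 0.1 0 0 0" --pt "0 -0.0088 -0.1311 0.1556 0 0 0" --pt "0 -0.0042 -0.1764 0.2111 0 0 0" --pt "0 -0.0024 -0.1853 0.2222 0 0 0"

```text
time: 9.52
ee_pos: [0.5481, 0.1562, 0.1907]
eef_rot: [-0.031, 0.984, -0.173, 0.005]
ft_force: [-0.2, -0.6, -4.8]
width: 0.0097
```

```bash
python3 -c "
from g import *
p,R=pose(31,168.9,20);save(p,R);sense(4)"
```

```text
t 9.68 F rack x,y,z [-0.242  0.243 -4.201] std [0.585 0.29  0.475] M [ 0.053 -0.654 -0.009] slot xzy [ 30.539 168.408   0.201] tilt 19.93 w 9.54
```

Emit:
play_rows --pt "0 -0.004 -0.0451 0.0556 0 0 0" --pt "0 -0.004 -0.0905 0.1111 0 0 0" --pt "0 -0.0001 -0.1356 0.1667 0 0 0" --pt "0 0.0077 -0.1803 0.2222 0 0 0" --pt "0 0.0077 -0.1803 0.2222 0 0 0"

```text
time: 10.3
ee_pos: [0.5473, 0.169, 0.2231]
eef_rot: [-0.03, 0.939, -0.341, 0.01]
ft_force: [0.3, -0.7, -3.8]
width: 0.0097
```

```bash
python3 -c "
from g import *
p,R=pose(31,168.9,40);save(p,R);sense(6)"
```

```text
t 10.55 F rack x,y,z [-0.373  0.141 -4.06 ] std [0.336 0.497 0.411] M [-0.004 -1.358  0.006] slot xzy [ 29.658 169.192  -0.302] tilt 39.89 w 9.66
```

```bash
cat >> g.py <<'E'
def W(X,Z,y=0): return O+ex*X/1000+ez*Z/1000+ey*y/1000
E
python3 - <<'E'
from g import *
P=cam("wrist");np.savez("w3.npz",**P);Q=cam("scene")
pp=lambda A,f,s:proj(A,W(25-s*np.cos(np.radians(f)),170+s*np.sin(np.radians(f))))
print("cam in rack",[(( -P["R"].T@P["t"])-O)@e*1000 for e in(ex,ey,ez)])
for f in (28,45,62):print(f,pp(P,f,0),pp(P,f,46),"scene",pp(Q,f,0),pp(Q,f,46))
c=pp(P,45,15).astype(int);h=70;y0=max(0,c[1]-h);x0=max(0,c[0]-h);im=P["image"][y0:y0+2*h,x0:x0+2*h,::-1]
c2=pp(Q,45,15).astype(int);x2,y2=c2[0]-35,c2[1]-35;im2=Q["image"][y2:y2+70,x2:x2+70,::-1]
print("crops",x0,y0,im.shape,x2,y2)
a=cv2.resize(im,(400,int(400*im.shape[0]/im.shape[1])),interpolation=cv2.INTER_CUBIC);b=cv2.resize(im2,(400,400),interpolation=cv2.INTER_CUBIC)
o=np.zeros((max(a.shape[0],400),800,3),np.uint8);o[:a.shape[0],:400]=a;o[:400,400:]=b;cv2.imwrite("pics/tip.png",o)
cv2.imwrite("pics/w3.png",P["image"][:,:,::-1])
E
```

```text
cam in rack [np.float64(45.77692220202615), np.float64(69.14533187820133), np.float64(349.3978911895527)]
28 [515.405 296.952] [426.475 293.456] scene [415.709 284.232] [401.203 268.335]
45 [515.405 296.952] [433.025 305.125] scene [415.709 284.232] [405.002 267.124]
62 [515.405 296.952] [449.042 317.723] scene [415.709 284.232] [409.842 267.413]
crops 420 229 (140, 140, 3) 377 243
```

View pics/tip.png

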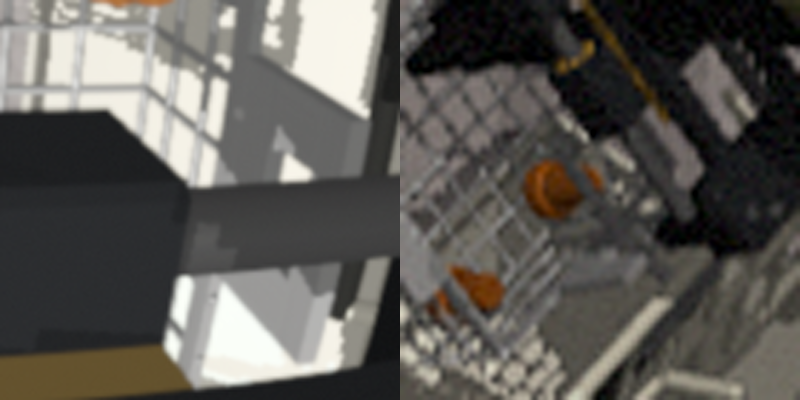

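Run:
```python
from g import *
P=dict(np.load("w1.npz"));P["fish"]=True
pp=lambda A,f,s:proj(A,W(25-s*np.cos(np.radians(f)),170+s*np.sin(np.radians(f))))
for f in (28,36,45,54,62):print(f,pp(P,f,0),pp(P,f,46))
print("arm", proj(P,W(50,163.3)),"panel",proj(P,W(53,173)))
im=P["image"][215:275,380:470,::-1];cv2.imwrite("pics/hk.png",cv2.resize(im,None,fx=8,fy=8,interpolation=cv2.INTER_CUBIC))
```

```text
28 [432.554 242.084] [391.984 241.651]
36 [432.554 242.084] [397.715 244.2  ]
45 [432.554 242.084] [405.27  247.101]
54 [432.554 242.084] [413.782 249.938]
62 [432.554 242.084] [421.921 252.319]
arm [456.142 244.265] panel [463.182 247.791]
```

View pics/hk.png

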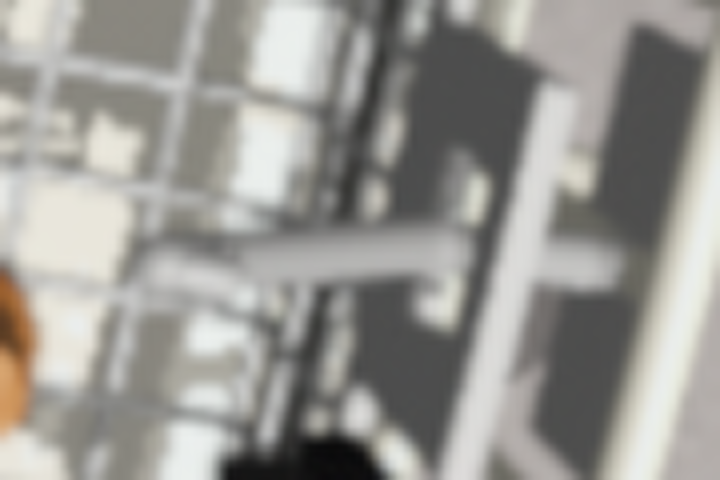

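```bash
cat > model.py <<'E'
import numpy as np
def seg(p,a,b):
    t=np.clip(((p-a)@(b-a))/((b-a)@(b-a)),0,1);return np.linalg.norm(p-a-t[:,None]*(b-a),axis=1)
# plate cross-section sample points rel. to slot centre (basket x-53, z-71.5)
up=np.array([(x,z) for x in np.linspace(-2,2,9) for z in (7.5,9,12,16.5)]);lo=np.array([(x,z) for x in np.linspace(-2,2,9) for z in (-7.5,-9,-12,-20)])
def gaps(X,Z,th,phi):
    """clearance (mm) of upper and lower slot edge to hook wire + barb"""
    t=np.radians(th);R=np.array([[np.cos(t),np.sin(t)],[-np.sin(t),np.cos(t)]]);f=np.radians(phi)
    B=np.array([25.,170]);d=np.array([-np.cos(f),np.sin(f)]);E=B+46*d
    bf=np.pi-f # tip's direction angle; spur points back (reversed), 50 deg off toward upper face
    up_n=np.array([np.sin(f),np.cos(f)]) # upper, panel-side normal
    bd=-d*np.cos(np.radians(50))+up_n*np.sin(np.radians(50))
    tipb=E+bd*6
    out=[]
    for pts in(up,lo):
        p=pts@R.T+[X,Z]
        out.append(min((seg(p,np.array([53,162.5]),B)-3).min(),(seg(p,B,E)-3).min(),(seg(p,E,tipb)-2.2).min()))
    return out
if __name__=="__main__":
    for phi in (28,36,45,54,62):
        f=np.radians(phi);d=np.array([-np.cos(f),np.sin(f)]);n=np.array([np.sin(f),np.cos(f)])
        mid=np.round(gaps(18.4,176.1,40,phi),1)
        # best clearance past barb for tilt options: centre offset along n
        res=[]
        for th in (30,35,40,45,50):
            best=max((min(min(gaps(*(np.array([25,170])+s*d+o*n),th,phi)) for s in np.arange(30,54,1)),o) for o in np.arange(0,5,.25))
            res.append((th,round(best[0],2),best[1]))
        print(phi,mid,res)
E
python3 model.py
python3 - <<'E'
from g import *
p,R=pose(31,168.9,40);save(p,R);plan([(28,169.5,40),(25,170.3,40),(21.5,173.3,40),(18.4,176.1,40),(18.4,176.1,40)])
E
```

```text
28 [6.2 1.6] [(30, np.float64(2.43), np.float64(2.0)), (35, np.float64(2.2), np.float64(2.0)), (40, np.float64(1.92), np.float64(2.0)), (45, np.float64(1.59), np.float64(2.0)), (50, np.float64(1.2), np.float64(2.0))]
36 [5.4 3.3] [(30, np.float64(2.25), np.float64(2.0)), (35, np.float64(2.46), np.float64(2.0)), (40, np.float64(2.34), np.float64(2.0)), (45, np.float64(2.09), np.float64(2.0)), (50, np.float64(1.79), np.float64(2.0))]
45 [3.9 4.7] [(30, np.float64(1.73), np.float64(2.0)), (35, np.float64(2.04), np.float64(2.0)), (40, np.float64(2.3), np.float64(2.0)), (45, np.float64(2.5), np.float64(2.0)), (50, np.float64(2.3), np.float64(2.0))]
54 [2.  5.5] [(30, np.float64(1.04), np.float64(2.0)), (35, np.float64(1.44), np.float64(2.0)), (40, np.float64(1.79), np.float64(2.0)), (45, np.float64(2.09), np.float64(2.0)), (50, np.float64(2.34), np.float64(2.0))]
62 [0.2 6.2] [(30, np.float64(0.3), np.float64(2.0)), (35, np.float64(0.77), np.float64(2.0)), (40, np.float64(1.2), np.float64(2.0)), (45, np.float64(1.59), np.float64(2.0)), (50, np.float64(1.92), np.float64(2.0))]
[-0.0, -0.0134, 0.0073, 0.0, 0.0, 0.0, 0]
[-0.0, -0.0275, 0.0139, 0.0, 0.0, 0.0, 0]
[-0.0, -0.0505, 0.0137, 0.0, 0.0, 0.0, 0]
[-0.0, -0.0714, 0.0129, 0.0, 0.0, 0.0, 0]
[-0.0, -0.0714, 0.0129, 0.0, 0.0, 0.0, 0]
```

Emit:
play_rows --pt "0 -0.0134 0.0073 0 0 0 0" --pt "0 -0.0275 0.0139 0 0 0 0" --pt "0 -0.0505 0.0137 0 0 0 0" --pt "0 -0.0714 0.0129 0 0 0 0" --pt "0 -0.0714 0.0129 0 0 0 0"

```text
time: 11.28
ee_pos: [0.5485, 0.1551, 0.232]
eef_rot: [-0.028, 0.939, -0.342, 0.011]
ft_force: [-0.2, 0.1, -4.4]
width: 0.0099
```

```bash
python3 - <<'E'
s=open('g.py').read()
a=s.index("def sense");b=s.index("def plan")
s=s[:a]+'''def sense(n=5):
    F=[];M=[];L=[]
    for i in range(n):
        S=r.read_state();F.append(S["ft_force"]);M.append(S["torque"]);L.append(slot(S["ee_pos"],Ro.from_quat(S["eef_rot"]).as_matrix()))
        if i<n-1: eyes.camera("wrist")
    f=np.mean(F,0);m=np.mean(M,0);th=np.radians(L[-1][1]);u=ex*np.sin(th)+ez*np.cos(th);g=f+[0,0,4.2]
    sm=np.mean([l[0] for l in L],0);p,R=load();c=slot(p,R)
    print("t",round(float(S["time"]),2),"F-weight rack xyz",np.array([g@ex,g@ey,g[2]]),"along plate",round(g@u,2),"My",round(m@ey,3),"slot xzy",sm,"cmd",c[0],"tilt",round(float(np.mean([l[1] for l in L])),2),"w",round(float(S["width"])*1e3,2))
'''+s[b:]
open('g.py','w').write(s)
E
python3 -c "
from g import *
sense(6)"
```

```text
t 11.53 F-weight rack xyz [ 0.497  0.064 -0.027] along plate 0.3 My -1.355 slot xzy [ 18.4   175.904   0.163] cmd [ 18.402 176.103   0.   ] tilt 39.98 w 9.3
```

Emit:
play_rows --pt "0 0 -0.004 0 0 0 0" --pt "0 0 -0.0075 0 0 0 0" --pt "0 0 -0.0075 0 0 0 0"

```text
time: 11.9
ee_pos: [0.5483, 0.1565, 0.2327]
eef_rot: [-0.028, 0.939, -0.342, 0.01]
ft_force: [0.6, 0.0, -3.8]
width: 0.0096
```

Emit:
play_rows --pt "0 0 -0.0025 0 0 0 0" --pt "0 0 -0.0025 0 0 0 0"

```text
time: 12.15
ee_pos: [0.5482, 0.1567, 0.2331]
eef_rot: [-0.028, 0.939, -0.342, 0.01]
ft_force: [0.1, -0.2, -5.3]
width: 0.0093
```

```bash
python3 -c "
from g import *
apply([0,0,-.01,0,0,0]);sense(5)"
```

```text
t 12.35 F-weight rack xyz [-0.567 -0.381 -0.049] along plate -0.4 My -1.337 slot xzy [ 19.623 177.396   0.16 ] cmd [ 19.688 177.635   0.   ] tilt 39.99 w 9.83
```

Emit:
play_rows --pt "0 0 -0.005 0 0 0 0" --pt "0 0 -0.005 0 0 0 0"

```text
time: 12.6
ee_pos: [0.5482, 0.1574, 0.2339]
eef_rot: [-0.028, 0.939, -0.342, 0.01]
ft_force: [-0.7, -0.3, -3.8]
width: 0.0099
```

Emit:
play_rows --pt "0 0 -0.0025 0 0 0 0" --pt "0 0 -0.0025 0 0 0 0"

```text
time: 12.85
ee_pos: [0.5482, 0.1577, 0.2343]
eef_rot: [-0.028, 0.939, -0.342, 0.01]
ft_force: [0.4, 1.2, -3.9]
width: 0.0094
```

```bash
python3 -c "
from g import *
apply([0,0,-.0075,0,0,0]);sense(5)"
```

```text
t 13.05 F-weight rack xyz [ 0.006 -0.006  0.048] along plate 0.04 My -1.34 slot xzy [ 20.6   178.548   0.169] cmd [ 20.652 178.784   0.   ] tilt 39.99 w 9.77
```

Emit:
play_rows --pt "0 0 -0.0025 0 0 0 0" --pt "0 0 -0.0025 0 0 0 0"

```text
time: 13.3
ee_pos: [0.5482, 0.158, 0.2347]
eef_rot: [-0.028, 0.939, -0.342, 0.01]
ft_force: [0.4, 0.5, -3.8]
width: 0.0097
```

Emit:
play_rows --pt "0 0 -0.0025 0 0 0 0" --pt "0 0 -0.0025 0 0 0 0"

```text
time: 13.55
ee_pos: [0.5481, 0.1583, 0.235]
eef_rot: [-0.028, 0.939, -0.342, 0.01]
ft_force: [-0.0, 0.4, -4.1]
width: 0.0097
```

```bash
python3 -c "
from g import *
apply([0,0,-.005,0,0,0]);sense(5)"
```

```text
t 13.75 F-weight rack xyz [-0.292  0.014  0.017] along plate -0.17 My -1.324 slot xzy [ 21.243 179.31    0.166] cmd [ 21.295 179.55    0.   ] tilt 39.99 w 9.93
```

Emit:
play_rows --pt "0 0 -0.0025 0 0 0 0" --pt "0 0 -0.0025 0 0 0 0"

```text
time: 14.0
ee_pos: [0.5481, 0.1587, 0.2354]
eef_rot: [-0.028, 0.939, -0.342, 0.01]
ft_force: [0.0, -0.2, -4.6]
width: 0.0097
```

Emit:
play_rows --pt "0 0 -0.0025 0 0 0 0" --pt "0 0 -0.0025 0 0 0 0"

```text
time: 14.25
ee_pos: [0.5481, 0.159, 0.2358]
eef_rot: [-0.028, 0.939, -0.342, 0.01]
ft_force: [-0.9, -0.2, -4.6]
width: 0.0091
```

```bash
python3 -c "
from g import *
apply([0,0,-.005,0,0,0]);sense(5)
from model import gaps
c=slot(*load())[0]
for p in (28,36,45,50,54,58,62):print(p,np.round(gaps(c[0],c[1],40,p),2))"
```

```text
t 14.45 F-weight rack xyz [ 0.025  0.202 -0.507] along plate -0.37 My -1.327 slot xzy [ 21.893 180.081   0.163] cmd [ 21.938 180.316   0.   ] tilt 39.99 w 9.8
28 [11.59 -2.98]
36 [10.89 -2.2 ]
45 [ 9.43 -0.83]
50 [ 8.32 -0.25]
54 [7.38 0.21]
58 [6.38 0.65]
62 [5.34 1.07]
```

Emit:
play_rows --pt "0 0 -0.0025 0 0 0 0" --pt "0 0 -0.0025 0 0 0 0"

```text
time: 14.7
ee_pos: [0.5481, 0.1593, 0.2362]
eef_rot: [-0.028, 0.939, -0.342, 0.01]
ft_force: [0.3, 0.3, -4.8]
width: 0.0097
```

```bash
python3 -c "
from g import *
apply([0,0,-.0025,0,0,0]);sense(5)"
```

```text
t 14.9 F-weight rack xyz [ 0.018 -0.188  0.099] along plate 0.09 My -1.354 slot xzy [ 22.202 180.468   0.157] cmd [ 22.259 180.699   0.   ] tilt 39.99 w 10.03
```

Emit:
play_rows --pt "0 0 -0.0025 0 0 0 0" --pt "0 0 -0.0025 0 0 0 0"

```text
time: 15.15
ee_pos: [0.5481, 0.1596, 0.2366]
eef_rot: [-0.028, 0.939, -0.342, 0.01]
ft_force: [0.8, 0.7, -4.2]
width: 0.0099
```

```bash
python3 -c "
from g import *
apply([0,0,-.0025,0,0,0]);sense(5)"
```

```text
t 15.35 F-weight rack xyz [ 0.046  0.036 -0.204] along plate -0.13 My -1.347 slot xzy [ 22.535 180.843   0.171] cmd [ 22.581 181.082  -0.   ] tilt 39.99 w 9.66
```

Emit:
play_rows --pt "0 0 -0.0025 0 0 0 0" --pt "0 0 -0.0025 0 0 0 0"

```text
time: 15.6
ee_pos: [0.548, 0.1599, 0.2369]
eef_rot: [-0.028, 0.939, -0.342, 0.01]
ft_force: [0.3, -0.7, -4.9]
width: 0.0098
```

```bash
python3 -c "
from g import *
apply([0,0,-.0025,0,0,0]);sense(4)"
```

```text
t 15.75 F-weight rack xyz [-0.009  0.017 -0.469] along plate -0.37 My -1.291 slot xzy [ 22.805 181.193   0.188] cmd [ 22.902 181.465  -0.   ] tilt 39.99 w 9.68
```

Emit:
play_rows --pt "0 0 -0.0025 0 0 0 0" --pt "0 0 -0.0025 0 0 0 0"

```text
time: 16.0
ee_pos: [0.548, 0.1601, 0.2372]
eef_rot: [-0.028, 0.939, -0.342, 0.01]
ft_force: [0.7, -0.6, -5.1]
width: 0.0099
```

```bash
python3 -c "
from g import *
apply([0,0,-.0025,0,0,0]);sense(4)"
```

```text
t 16.15 F-weight rack xyz [-0.798 -0.361 -1.223] along plate -1.45 My -1.252 slot xzy [ 23.031 181.501   0.213] cmd [ 23.223 181.848  -0.   ] tilt 40.0 w 9.86
```

Run:
```python
from g import *
u=np.array([.643,.766]);c=slot(*load())[0][:2]
b=c-3*u;d=np.array([-.643,.766])
pts=[c-1.5*u,b,b+4*d,b+8*d,b+12*d]
print(np.round(pts[-1],2));plan([(*q,40) for q in pts])
```

```text
[ 13.58 188.74]
[0.0, -0.0, 0.0075, 0.0, 0.0, 0.0, 0]
[0.0, -0.0, 0.015, 0.0, 0.0, 0.0, 0]
[0.0, -0.0197, 0.0115, 0.0, 0.0, 0.0, 0]
[0.0, -0.0394, 0.0081, 0.0, 0.0, 0.0, 0]
[0.0, -0.0591, 0.0046, 0.0, 0.0, 0.0, 0]
```

Emit:
play_rows --pt "0 0 0.0075 0 0 0 0" --pt "0 0 0.015 0 0 0 0" --pt "0 -0.0197 0.0115 0 0 0 0" --pt "0 -0.0394 0.0081 0 0 0 0" --pt "0 -0.0591 0.0046 0 0 0 0"

```text
time: 16.77
ee_pos: [0.5487, 0.1504, 0.2446]
eef_rot: [-0.028, 0.939, -0.342, 0.01]
ft_force: [-0.2, -0.0, -5.0]
width: 0.0096
```

```bash
python3 -c "
from g import *
sense(5)"
```

```text
t 16.98 F-weight rack xyz [-0.389  0.175 -0.693] along plate -0.78 My -1.299 slot xzy [ 13.17  188.931   0.013] cmd [ 13.577 188.741  -0.   ] tilt 39.98 w 9.55
```

Emit:
play_rows --pt "0 0 0.0025 0 0 0 0" --pt "0 0 0.0025 0 0 0 0" --pt "0 0 0.0025 0 0 0 0"

```text
time: 17.35
ee_pos: [0.5486, 0.1503, 0.2437]
eef_rot: [-0.029, 0.939, -0.342, 0.01]
ft_force: [-0.1, -0.4, -4.9]
width: 0.01
```

```bash
python3 -c "
from g import *
apply([0,0,.0025,0,0,0]);sense(6)"
```

```text
t 17.6 F-weight rack xyz [-0.072 -0.046 -0.048] along plate -0.08 My -1.342 slot xzy [ 13.235 188.069   0.177] cmd [ 13.256 188.358  -0.   ] tilt 39.99 w 10.07
```

Emit:
play_rows --pt "0 0 0.005 0 0 0 0" --pt "0 0 0.005 0 0 0 0" --pt "0 0 0.005 0 0 0 0"

```text
time: 17.98
ee_pos: [0.5486, 0.1496, 0.243]
eef_rot: [-0.028, 0.939, -0.342, 0.01]
ft_force: [-0.8, 0.1, -4.1]
width: 0.0099
```

```bash
python3 -c "
from g import *
apply([0,0,.005,0,0,0]);sense(6)"
```

```text
t 18.23 F-weight rack xyz [ 0.129  0.116 -0.109] along plate -0.0 My -1.332 slot xzy [ 12.562 187.357   0.162] cmd [ 12.613 187.592  -0.   ] tilt 39.99 w 9.58
```

Emit:
play_rows --pt "0 0 -0.005 0 0 0 0" --pt "0 0 -0.0075 0 0 0 0" --pt "0 0 -0.0075 0 0 0 0" --pt "0 0 -0.0075 0 0 0 0"

```text
time: 18.73
ee_pos: [0.5486, 0.1506, 0.2442]
eef_rot: [-0.028, 0.939, -0.342, 0.01]
ft_force: [0.5, -0.2, -5.6]
width: 0.0097
```

```bash
python3 -c "
from g import *
apply([0,0,-.0075,0,0,0]);sense(6)"
```

```text
t 18.98 F-weight rack xyz [-0.279 -0.023 -0.369] along plate -0.46 My -1.348 slot xzy [ 13.509 188.486   0.169] cmd [ 13.577 188.741  -0.   ] tilt 39.99 w 9.22
```

Emit:
play_rows --pt "0 0 -0.0025 0 0 0 0" --pt "0 0 -0.0025 0 0 0 0" --pt "0 0 -0.0025 0 0 0 0"

```text
time: 19.35
ee_pos: [0.5486, 0.1508, 0.2445]
eef_rot: [-0.028, 0.939, -0.342, 0.01]
ft_force: [-0.8, -0.2, -5.3]
width: 0.0097
```

```bash
python3 -c "
from g import *
apply([0,0,-.0025,0,0,0]);sense(6)"
```

```text
t 19.6 F-weight rack xyz [-0.632  0.022 -1.23 ] along plate -1.35 My -1.278 slot xzy [ 13.763 188.825   0.189] cmd [ 13.899 189.124  -0.   ] tilt 40.0 w 9.82
```

Run:
```python
from g import *
u=np.array([.643,.766]);c=slot(*load())[0][:2]
b=c-1.8*u;d=np.array([-.785,.620])
pts=[b,b+5*d,b+10*d,b+15*d,b+20*d]
from model import gaps
print(np.round(pts[-1],2),gaps(13.76,188.83,40,38.3));plan([(*q,40) for q in pts])
```

```text
[ -2.96 200.15] [np.float64(12.24838920248574), np.float64(-2.745008699305013)]
[0.0, -0.0, 0.009, 0.0, 0.0, 0.0, 0]
[0.0, -0.025, 0.0097, 0.0, 0.0, 0.0, 0]
[0.0, -0.05, 0.0105, 0.0, 0.0, 0.0, 0]
[0.0, -0.075, 0.0112, 0.0, 0.0, 0.0, 0]
[0.0, -0.1, 0.012, 0.0, 0.0, 0.0, 0]
```

Emit:
play_rows --pt "0 0 0.009 0 0 0 0" --pt "0 -0.025 0.0097 0 0 0 0" --pt "0 -0.05 0.0105 0 0 0 0" --pt "0 -0.075 0.0112 0 0 0 0" --pt "0 -0.1 0.012 0 0 0 0"

```text
time: 20.23
ee_pos: [0.5496, 0.1337, 0.2559]
eef_rot: [-0.028, 0.939, -0.342, 0.01]
ft_force: [0.1, -0.5, -3.5]
width: 0.0095
```

Emit:
play_rows --pt "0 0 -0.0025 0 0 0 0" --pt "0 0 -0.0025 0 0 0 0" --pt "0 0 -0.0025 0 0 0 0"

```text
time: 20.6
ee_pos: [0.5495, 0.1346, 0.2558]
eef_rot: [-0.029, 0.939, -0.342, 0.01]
ft_force: [0.1, 0.2, -4.2]
width: 0.0098
```

```bash
python3 -c "
from g import *
apply([0,0,-.0025,0,0,0]);sense(5)"
```

```text
t 20.8 F-weight rack xyz [ 0.033  0.037 -0.064] along plate -0.03 My -1.329 slot xzy [ -2.579 200.14    0.23 ] cmd [ -2.643 200.524  -0.   ] tilt 40.0 w 9.64
```

Emit:
play_rows --pt "0 0 -0.003 0 0 0 0" --pt "0 0 -0.003 0 0 0 0" --pt "0 0 -0.003 0 0 0 0"

```text
time: 21.18
ee_pos: [0.5496, 0.1348, 0.2564]
eef_rot: [-0.028, 0.939, -0.342, 0.01]
ft_force: [0.1, 0.2, -4.6]
width: 0.0094
```

```bash
python3 -c "
from g import *
apply([0,0,-.003,0,0,0]);sense(5)"
```

```text
t 21.38 F-weight rack xyz [-0.231  0.242 -0.011] along plate -0.16 My -1.323 slot xzy [ -2.332 200.735   0.162] cmd [ -2.258 200.984  -0.   ] tilt 39.99 w 9.73
```

Emit:
play_rows --pt "0 0 -0.003 0 0 0 0" --pt "0 0 -0.003 0 0 0 0" --pt "0 0 -0.003 0 0 0 0"

```text
time: 21.75
ee_pos: [0.5495, 0.1351, 0.2569]
eef_rot: [-0.028, 0.939, -0.342, 0.01]
ft_force: [0.3, -0.7, -4.9]
width: 0.0098
```

```bash
python3 -c "
from g import *
apply([0,0,-.003,0,0,0]);sense(5)"
```

```text
t 21.95 F-weight rack xyz [-0.189 -0.052 -0.53 ] along plate -0.53 My -1.292 slot xzy [ -1.982 201.178   0.169] cmd [ -1.872 201.443  -0.   ] tilt 39.99 w 9.97
```

Emit:
play_rows --pt "0 0 -0.0025 0 0 0 0" --pt "0 0 -0.0025 0 0 0 0" --pt "0 0 -0.0025 0 0 0 0"

```text
time: 22.32
ee_pos: [0.5495, 0.1354, 0.2572]
eef_rot: [-0.028, 0.939, -0.342, 0.01]
ft_force: [-0.3, -1.3, -5.2]
width: 0.01
```

```bash
python3 -c "
from g import *
apply([0,0,-.0025,0,0,0]);sense(5)"
```

```text
t 22.52 F-weight rack xyz [-1.075 -0.211 -1.701] along plate -1.99 My -1.202 slot xzy [ -1.699 201.508   0.197] cmd [ -1.551 201.826  -0.   ] tilt 40.0 w 9.88
```

Run:
```python
from g import *
u=np.array([.643,.766]);c=slot(*load())[0][:2]
b=c-2.0*u;d=np.array([-.7815,.6239])
plan([(*q,40) for q in [b,b+2*d,b+5*d,b+8*d,b+8*d]])
plan([(*q,40) for q in [b+11*d,b+14*d,b+17*d,b+20*d,b+20*d]])
plan([(*q,40) for q in [b+25*d,b+32*d,b+42*d,b+55*d,b+55*d]])
```

```text
[0.0, -0.0, 0.01, 0.0, 0.0, 0.0, 0]
[0.0, -0.01, 0.0102, 0.0, 0.0, 0.0, 0]
[0.0, -0.025, 0.0106, 0.0, 0.0, 0.0, 0]
[0.0, -0.04, 0.011, 0.0, 0.0, 0.0, 0]
[0.0, -0.04, 0.011, 0.0, 0.0, 0.0, 0]
[0.0, -0.015, 0.0003, 0.0, 0.0, 0.0, 0]
[0.0, -0.03, 0.0007, 0.0, 0.0, 0.0, 0]
[0.0, -0.045, 0.0011, 0.0, 0.0, 0.0, 0]
[0.0, -0.06, 0.0014, 0.0, 0.0, 0.0, 0]
[0.0, -0.06, 0.0014, 0.0, 0.0, 0.0, 0]
[0.0, -0.025, 0.0007, 0.0, 0.0, 0.0, 0]
[0.0, -0.06, 0.0015, 0.0, 0.0, 0.0, 0]
[0.0, -0.1099, 0.0027, 0.0, 0.0, 0.0, 0]
[0.0, -0.1749, 0.0043, 0.0, 0.0, 0.0, 0]
[0.0, -0.1749, 0.0043, 0.0, 0.0, 0.0, 0]
```

Emit:
play_rows --pt "0 0 0.01 0 0 0 0" --pt "0 -0.01 0.0102 0 0 0 0" --pt "0 -0.025 0.0106 0 0 0 0" --pt "0 -0.04 0.011 0 0 0 0" --pt "0 -0.04 0.011 0 0 0 0"

```text
time: 23.15
ee_pos: [0.55, 0.1277, 0.261]
eef_rot: [-0.028, 0.939, -0.342, 0.01]
ft_force: [0.5, -0.4, -4.5]
width: 0.0096
```

```bash
python3 -c "
from g import *
sense(4)"
```

```text
t 23.3 F-weight rack xyz [-0.19  -0.084 -0.132] along plate -0.22 My -1.35 slot xzy [ -9.192 205.164   0.125] cmd [-45.815 234.608  -0.   ] tilt 39.98 w 9.74
```

Emit:
play_rows --pt "0 -0.01 0.0003 0 0 0 0" --pt "0 -0.02 0.0005 0 0 0 0" --pt "0 -0.03 0.0007 0 0 0 0" --pt "0 -0.03 0.0007 0 0 0 0"

```text
time: 23.8
ee_pos: [0.5503, 0.1231, 0.2647]
eef_rot: [-0.028, 0.939, -0.342, 0.01]
ft_force: [-0.1, -0.2, -4.7]
width: 0.0096
```

```bash
python3 -c "
from g import *
sense(4)"
```

```text
t 23.95 F-weight rack xyz [-0.03  -0.081  0.063] along plate 0.03 My -1.36 slot xzy [-13.871 208.837   0.145] cmd [-45.815 234.608  -0.   ] tilt 39.99 w 9.54
```

Emit:
play_rows --pt "0 -0.01 0.0002 0 0 0 0" --pt "0 -0.02 0.0004 0 0 0 0" --pt "0 -0.03 0.0007 0 0 0 0" --pt "0 -0.03 0.0007 0 0 0 0"

```text
time: 24.45
ee_pos: [0.5506, 0.1184, 0.2684]
eef_rot: [-0.028, 0.939, -0.342, 0.01]
ft_force: [0.4, 0.3, -3.9]
width: 0.0095
```

```bash
python3 -c "
from g import *
sense(4)"
```

```text
t 24.6 F-weight rack xyz [-0.004 -0.114 -0.236] along plate -0.18 My -1.339 slot xzy [-18.579 212.592   0.145] cmd [-45.815 234.608  -0.   ] tilt 39.98 w 9.89
```

Emit:
play_rows --pt "0 -0.025 0.0007 0 0 0 0" --pt "0 -0.06 0.0015 0 0 0 0" --pt "0 -0.1099 0.0027 0 0 0 0" --pt "0 -0.1749 0.0043 0 0 0 0" --pt "0 -0.1749 0.0043 0 0 0 0"

```text
time: 25.22
ee_pos: [0.5525, 0.0899, 0.2912]
eef_rot: [-0.027, 0.939, -0.342, 0.011]
ft_force: [0.5, -0.7, -4.6]
width: 0.0095
```

Run:
```python
from g import *
sense(4)
plan([(-47,234.6,33),(-48,234.6,26),(-49,234.6,19),(-50,235,13),(-50,238,7)])
plan([(-52,242,2),(-55,250,0),(-60,262,0),(-65,275,0),(-65,275,0)])
```

```text
t 25.38 F-weight rack xyz [ 0.155  0.071 -0.077] along plate 0.04 My -1.335 slot xzy [-46.266 234.733   0.043] cmd [-45.815 234.608  -0.   ] tilt 39.96 w 9.6
[0.0, 0.0077, 0.0661, -0.0778, 0.0, -0.0, 0]
[0.0, 0.0235, 0.1296, -0.1556, 0.0, -0.0, 0]
[0.0, 0.0466, 0.1903, -0.2333, 0.0, -0.0, 0]
[0.0, 0.0699, 0.2383, -0.3, 0.0, -0.0, 0]
[0.0, 0.0935, 0.2699, -0.3667, 0.0, -0.0, 0]
[0.0, -0.0045, 0.026, -0.0555, 0.0, 0.0, 0]
[0.0, -0.02, 0.0057, -0.0777, 0.0, -0.0, 0]
[0.0, -0.0521, -0.0508, -0.0777, 0.0, -0.0, 0]
[0.0, -0.0848, -0.1123, -0.0777, 0.0, -0.0, 0]
[0.0, -0.0848, -0.1123, -0.0777, 0.0, -0.0, 0]
```

Emit:
play_rows --pt "0 0.0077 0.0661 -0.0778 0 0 0" --pt "0 0.0235 0.1296 -0.1556 0 0 0" --pt "0 0.0466 0.1903 -0.2333 0 0 0" --pt "0 0.0699 0.2383 -0.3 0 0 0" --pt "0 0.0935 0.2699 -0.3667 0 0 0"

```text
time: 26.0
ee_pos: [0.5531, 0.0708, 0.2362]
eef_rot: [-0.03, 0.998, -0.06, 0.002]
ft_force: [-0.7, 0.2, -4.6]
width: 0.0099
```

Emit:
play_rows --pt "0 -0.0045 0.026 -0.0555 0 0 0" --pt "0 -0.02 0.0057 -0.0777 0 0 0" --pt "0 -0.0521 -0.0508 -0.0777 0 0 0" --pt "0 -0.0848 -0.1123 -0.0777 0 0 0" --pt "0 -0.0848 -0.1123 -0.0777 0 0 0"

```text
time: 26.62
ee_pos: [0.5551, 0.0571, 0.2627]
eef_rot: [-0.031, 1.0, -0.0, 0.001]
ft_force: [0.8, 0.3, -4.5]
width: 0.0095
```

Run:
```python
from g import *
sense(3);S=r.read_state();print(S["ee_pos"],S["eef_rot"],S["joint_positions"],load()[0])
P=cam("scene");D=cam("side")
a=P["image"][130:370,210:460,::-1];b=D["image"][150:390,230:480,::-1]
cv2.imwrite("pics/mid.png",np.hstack([cv2.resize(q,(400,384),interpolation=cv2.INTER_CUBIC) for q in(a,b)]))
for n in ("tank_mouth","grip","slot","basket","load","stopper_a"):
  for c,A in (("scene",P),("side",D)):
    print(n,c,[(round(q["p"],2),np.round(q["xy"],1)) for q in eyes.landmark_of(A,n)[:2]])
np.savez("m_s.npz",**P);np.savez("m_d.npz",**D)
```

```text
t 26.73 F-weight rack xyz [ 0.357 -0.492 -0.327] along plate -0.33 My 0.167 slot xzy [-64.615 275.524  -0.149] cmd [-64.993 275.001  -0.   ] tilt 0.01 w 9.84
[0.554 0.058 0.261] [-0.031  1.    -0.     0.   ] [-0.628  0.165  0.503  1.61  -0.081  1.387  1.517] [0.554 0.057 0.261]
tank_mouth scene [(0.83, array([273.2, 172.6]))]
tank_mouth side [(0.69, array([346.1, 302.8])), (0.39, array([278.1, 162.7]))]
grip scene [(0.63, array([350. , 210.4]))]
grip side [(0.74, array([309.3, 181.1])), (0.19, array([300.1, 189.4]))]
slot scene [(0.89, array([386.6, 229.5]))]
slot side [(0.73, array([290.6, 155.9])), (0.37, array([279.7, 163. ]))]
basket scene [(0.62, array([361.4, 242.7]))]
basket side [(0.89, array([297. , 188.7]))]
load scene [(0.72, array([364.8, 238. ]))]
load side [(0.95, array([300.9, 181.9])), (0.3, array([331. , 252.8]))]
stopper_a scene [(0.52, array([388.6, 239.7])), (0.48, array([367.6, 263.5]))]
stopper_a side [(0.54, array([283. , 183.2]))]
```

View pics/mid.png

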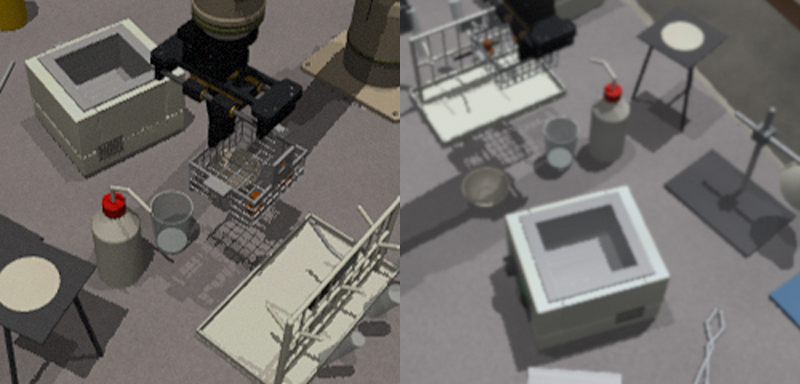

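```bash
cat > k.py <<'E'
from h import *
from scipy.optimize import differential_evolution
np.set_printoptions(precision=4,suppress=True)
Ps=[dict(np.load(f"m_{c}.npz")) for c in "sd"]
for P in Ps:P["fish"]=False
G=[]
for P in Ps:
    g=cv2.GaussianBlur(cv2.cvtColor(P["image"],cv2.COLOR_RGB2GRAY).astype(np.float32),(0,0),1.0)
    G.append(np.dstack([cv2.Sobel(g,cv2.CV_32F,1,0)/8,cv2.Sobel(g,cv2.CV_32F,0,1)/8]))
def rect(a,b,z):c=[(a,b,z),(-a,b,z),(-a,-b,z),(a,-b,z)];return [(c[i],c[(i+1)%4]) for i in range(4)]
L=rect(.1075,.0925,.15)+rect(.066,.061,.15)
def T(p,X):
    c,s=np.cos(p[2]),np.sin(p[2]);X=np.asarray(X);return np.array([p[0]+c*X[0]-s*X[1],p[1]+s*X[0]+c*X[1],X[2]])
def score(p,det=False):
    tot=[]
    for P,g in zip(Ps,G):
        for A,B in L:
            a,b=proj(P,T(p,A)),proj(P,T(p,B));n=np.array([-(b-a)[1],(b-a)[0]]);n/=np.linalg.norm(n)
            q=(a+np.linspace(.05,.95,40)[:,None]*(b-a)).astype(np.float32)
            v=cv2.remap(g,q[:,0][None],q[:,1][None],cv2.INTER_LINEAR)[0]@n
            tot.append(min(abs(v.mean()),15))
    return tot if det else -sum(tot)
res=differential_evolution(score,[(.465,.515),(-.29,-.24),(2.7,3.1)],seed=1,maxiter=80,tol=1e-6)
print(res.x,np.degrees(res.x[2]),res.fun,np.round(score(res.x,True),1))
tl=[]
for P,o in zip(Ps,((212,130),(285,258))):
    im=cv2.resize(P["image"][o[1]:o[1]+130,o[0]:o[0]+130,::-1],(520,520),interpolation=cv2.INTER_CUBIC)
    for A,B in L: cv2.line(im,*[tuple(np.int32((proj(P,T(res.x,q))-o+.5)*4)) for q in(A,B)],(0,0,255),1)
    tl.append(im[:,60:460] if 0 else cv2.resize(im,(400,400)))
cv2.imwrite("pics/cl2.png",np.hstack(tl))
for q in ((273.2,172.6,0),(346.1,302.8,1)): print(onz(ray(Ps[q[2]],q[:2]),.15))
# basket pose check by landmarks
m={"grip":((350,210.4),(309.3,181.1)),"slot":((386.6,229.5),(290.6,155.9)),"load":((364.8,238),(300.9,181.9)),"basket":((361.4,242.7),(297,188.7))}
for n,v in m.items(): print(n,*tri([ray(P,x) for P,x in zip(Ps,v)]))
E
python3 k.py
```

```text
[ 0.4865 -0.2679  2.9519] 169.13182417473215 -218.3662993680634 [15.  15.  15.  13.  15.  15.   7.5 15.  15.  15.  15.  15.   7.1 15.
 15.  10.8]
[ 0.495  -0.2628  0.15  ]
[ 0.486  -0.2703  0.15  ]
grip [0.5516 0.0593 0.2675] [2.7, 2.7]
slot [0.5482 0.1609 0.2813] [0.8, 0.8]
load [0.5535 0.1108 0.2198] [0.1, 0.1]
basket [0.546  0.106  0.1969] [7.6, 7.6]
```

View pics/cl2.png

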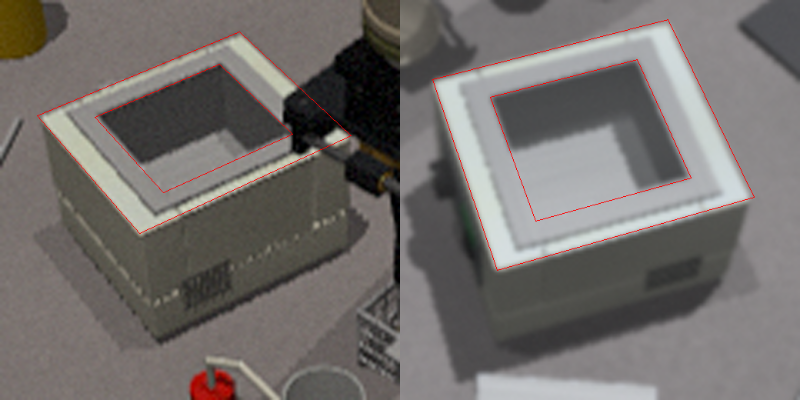

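```bash
cat >> g.py <<'E'
BO=np.array([0,.05,.0578]) # basket origin in tool frame
def bpose(x,y,z,yaw,pitch=0):
    """tool pose for basket origin at x,y,z with basket x axis at yaw (deg)"""
    a=np.radians(yaw);bx=np.array([np.cos(a),np.sin(a),0]);by=np.array([-np.sin(a),np.cos(a),0])
    R=np.column_stack([by,bx,[0,0,-1.]]);R=Ro.from_rotvec(by*np.radians(pitch)).as_matrix()@R
    return np.array([x,y,z])-R@BO,R
def rows(tg):
    q=[row(*t) for t in tg];apply(q[-1])
    for w in q: print(json.dumps(w.tolist()+[0]))
E
python3 - <<'E'
from g import *
p,R=load();b0=p+R@BO;print("basket now",b0)
C=np.array([.4865,-.2679,.24]);yaw0=np.degrees(np.arctan2(R[1,1],R[0,1]));print(yaw0)
A=b0+[0,0,.03]
# call 1: raise and set off
rows([bpose(*(b0+[0,0,.008]),yaw0),bpose(*(b0+[0,-.006,.02]),yaw0),bpose(*(b0+[-.004,-.022,.032]),yaw0),bpose(*(b0+[-.01,-.048,.037]),yaw0),bpose(*(b0+[-.016,-.08,.037]),yaw0)])
p,R=load();b=p+R@BO
f=[.09,.19,.29,.40,.5]
rows([bpose(*(b+(C-b)*k),yaw0+(79.1-yaw0)*k) for k in f])
f=[.61,.71,.81,.9,.96]
rows([bpose(*(b+(C-b)*k),yaw0+(79.1-yaw0)*k) for k in f])
rows([bpose(*C,79.1,-1)]*2)
print(load()[0])
E
```

```text
basket now [0.551 0.107 0.204]
93.46134318948464
[0.0, -0.0, -0.04, -0.0, 0.0, 0.0, 0]
[0.0018, -0.03, -0.1, -0.0, 0.0, 0.0, 0]
[0.0266, -0.1086, -0.16, -0.0, 0.0, 0.0, 0]
[0.0644, -0.2366, -0.185, -0.0, 0.0, 0.0, 0]
[0.104, -0.3945, -0.185, -0.0, 0.0, 0.0, 0]
[0.0356, -0.131, 0.0003, -0.0, 0.0, 0.0144, 0]
[0.0752, -0.2765, 0.0005, -0.0, 0.0, 0.0303, 0]
[0.1147, -0.4217, 0.0008, -0.0, 0.0, 0.0463, 0]
[0.1582, -0.5813, 0.0011, -0.0, 0.0, 0.0638, 0]
[0.1978, -0.7263, 0.0013, -0.0, 0.0, 0.0798, 0]
[0.0232, -0.1634, 0.0003, -0.0, 0.0, 0.0175, 0]
[0.0443, -0.3118, 0.0006, -0.0, 0.0, 0.0335, 0]
[0.0654, -0.4601, 0.0009, -0.0, 0.0, 0.0495, 0]
[0.0843, -0.5934, 0.0011, -0.0, 0.0, 0.0638, 0]
[0.097, -0.6822, 0.0013, -0.0, 0.0, 0.0734, 0]
[0.0016, -0.0647, 0.0045, -0.0112, -0.0, 0.0064, 0]
[0.0016, -0.0647, 0.0045, -0.0112, -0.0, 0.0064, 0]
[ 0.477 -0.318  0.297]
```

Emit:
play_rows --pt "0 0 -0.04 0 0 0 0" --pt "0.0018 -0.03 -0.1 0 0 0 0" --pt "0.0266 -0.1086 -0.16 0 0 0 0" --pt "0.0644 -0.2366 -0.185 0 0 0 0" --pt "0.104 -0.3945 -0.185 0 0 0 0"

```text
time: 28.05
ee_pos: [0.5382, -0.0249, 0.2994]
eef_rot: [-0.03, 1.0, 0.0, 0.001]
ft_force: [-0.2, -0.7, -3.8]
width: 0.0094
```

Emit:
play_rows --pt "0.0356 -0.131 0.0003 0 0 0.0144 0" --pt "0.0752 -0.2765 0.0005 0 0 0.0303 0" --pt "0.1147 -0.4217 0.0008 0 0 0.0463 0" --pt "0.1582 -0.5813 0.0011 0 0 0.0638 0" --pt "0.1978 -0.7263 0.0013 0 0 0.0798 0"

```text
time: 28.68
ee_pos: [0.5069, -0.1728, 0.2978]
eef_rot: [0.034, 0.999, -0.0, 0.0]
ft_force: [0.1, -0.9, -4.5]
width: 0.0097
```

Emit:
play_rows --pt "0.0232 -0.1634 0.0003 0 0 0.0175 0" --pt "0.0443 -0.3118 0.0006 0 0 0.0335 0" --pt "0.0654 -0.4601 0.0009 0 0 0.0495 0" --pt "0.0843 -0.5934 0.0011 0 0 0.0638 0" --pt "0.097 -0.6822 0.0013 0 0 0.0734 0"

```text
time: 29.3
ee_pos: [0.4784, -0.3075, 0.2976]
eef_rot: [0.091, 0.996, -0.0, -0.0]
ft_force: [-0.0, 0.6, -3.8]
width: 0.0098
```

Emit:
play_rows --pt "0.0016 -0.0647 0.0045 -0.0112 0 0.0064 0" --pt "0.0016 -0.0647 0.0045 -0.0112 0 0.0064 0" --pt "0.0016 -0.0647 0.0045 -0.0112 0 0.0064 0"

```text
time: 29.68
ee_pos: [0.4771, -0.3173, 0.2964]
eef_rot: [0.094, 0.995, 0.009, 0.001]
ft_force: [0.4, -0.5, -4.2]
width: 0.0099
```

Run:
```python
from g import *
S=r.read_state();print(S["time"],S["ee_pos"],load()[0],S["ft_force"],S["width"],S["joint_positions"])
R=Ro.from_quat(S["eef_rot"]).as_matrix();print("yaw",np.degrees(np.arctan2(R[1,1],R[0,1])))
rows([bpose(.4865,-.2679,z,79.1,-1) for z in (.225,.205,.185,.17,.165)])
```

```text
29.675 [ 0.477 -0.317  0.296] [ 0.477 -0.318  0.297] [ 0.376 -0.491 -4.152] 0.00985507690111194 [-0.157  0.233  0.814  1.514 -0.185  1.476  2.045]
yaw 79.16222461389826
[-0.0, -0.0013, 0.075, 0.0, -0.0, -0.0, 0]
[-0.0, -0.0031, 0.1749, 0.0, -0.0, -0.0, 0]
[-0.0, -0.0048, 0.2749, 0.0, -0.0, -0.0, 0]
[-0.0, -0.0062, 0.3499, 0.0, -0.0, -0.0, 0]
[-0.0, -0.0066, 0.3749, 0.0, -0.0, -0.0, 0]
```

Emit:
play_rows --pt "0 -0.0013 0.075 0 0 0 0" --pt "0 -0.0031 0.1749 0 0 0 0" --pt "0 -0.0048 0.2749 0 0 0 0" --pt "0 -0.0062 0.3499 0 0 0 0" --pt "0 -0.0066 0.3749 0 0 0 0"

```text
time: 30.3
ee_pos: [0.4765, -0.3174, 0.2204]
eef_rot: [0.095, 0.995, 0.009, 0.0]
ft_force: [-0.5, -0.5, -4.2]
width: 0.0095
```

```bash
cat > v.py <<'E'
from g import *
import sys
A=cam("scene");B=cam("side")
p,R=load();o=p+R@BO
bw=lambda x,y,z:p+R@(BO+np.array([y,x,-z])/1000)
def ln(P,im,off,k,a,b,col): cv2.line(im,*[tuple(np.int32((proj(P,q)-off+.5)*k)) for q in(a,b)],col,1)
tl=[]
for P,off in ((A,np.array((225,110))),(B,np.array((290,225)))):
    im=cv2.resize(P["image"][off[1]:off[1]+100,off[0]:off[0]+100,::-1],(400,400),interpolation=cv2.INTER_CUBIC)
    for z,col in ((0,(0,255,0)),(50,(0,0,255))):
        c=[bw(x,y,z) for x,y in((55,60),(-55,60),(-55,-60),(55,-60))]
        for i in range(4): ln(P,im,off,4,c[i],c[(i+1)%4],col)
    for s in(1,-1):
        ln(P,im,off,4,bw(17,s*76,47),bw(-17,s*76,47),(255,0,255))
    tl.append(im)
cv2.imwrite(sys.argv[1],np.hstack(tl))
for n,X in (("basket",(0,0,0)),("load",(0,0,20)),("slot",(53,0,79)),("grip",(-50,0,70))):
    print(n,"expect",bw(*X),end=" ")
    rs=[]
    for P in(A,B):
        q=eyes.landmark_of(P,n)[:1]
        if q: rs.append(ray(P,q[0]["xy"]));print(round(q[0]["p"],2),q[0]["xy"]-proj(P,bw(*X)),end=" ")
    if len(rs)==2:print(*tri(rs))
    else:print()
sense(1)
E
python3 v.py pics/pre.png
```

```text
basket expect [ 0.486 -0.268  0.165] 0.56 [-3.625  1.572] 
load expect [ 0.486 -0.268  0.185] 0.69 [2.521 0.47 ] 0.93 [2.27  3.907] [ 0.483 -0.273  0.178] [6.8, 6.8]
slot expect [ 0.496 -0.217  0.245] 0.59 [0.73 0.26] 
grip expect [ 0.477 -0.318  0.234] 0.91 [-0.501  2.377] 0.94 [0.587 1.089] [ 0.479 -0.318  0.228] [0.2, 0.2]
t 30.8 F-weight rack xyz [ 0.365 -0.893 -0.19 ] along plate -0.2 My 0.272 slot xzy [-438.254  237.389   74.6  ] cmd [-438.059  237.425   74.577] tilt -0.97 w 9.69
```

View pics/pre.png

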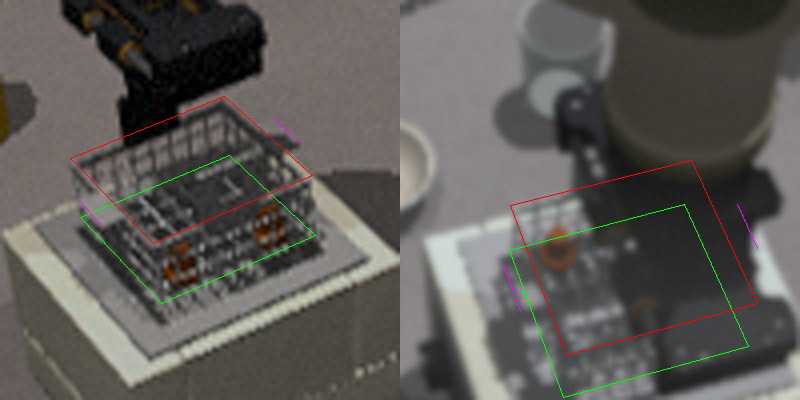

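Run:
```python
from g import *
rows([bpose(.4865,-.2679,z,79.1,-1) for z in (.160,.155,.150,.146,.146)])
rows([bpose(.4865,-.2679,z,79.1,-1) for z in (.141,.134,.127,.121,.118)])
```

```text
[-0.0001, -0.0004, 0.025, 0.0, -0.0, -0.0, 0]
[-0.0001, -0.0009, 0.05, 0.0, -0.0, -0.0, 0]
[-0.0001, -0.0013, 0.075, 0.0, -0.0, -0.0, 0]
[-0.0001, -0.0017, 0.095, 0.0, -0.0, -0.0, 0]
[-0.0001, -0.0017, 0.095, 0.0, -0.0, -0.0, 0]
[0.0, -0.0004, 0.025, 0.0, -0.0, -0.0, 0]
[0.0, -0.001, 0.06, 0.0, -0.0, -0.0, 0]
[0.0, -0.0016, 0.095, 0.0, -0.0, -0.0, 0]
[0.0, -0.0022, 0.125, 0.0, -0.0, -0.0, 0]
[0.0, -0.0024, 0.14, 0.0, -0.0, -0.0, 0]
```

Emit:
play_rows --pt "0 -0.0004 0.025 0 0 0 0" --pt "0 -0.0009 0.05 0 0 0 0" --pt "0 -0.0013 0.075 0 0 0 0" --pt "0 -0.0017 0.095 0 0 0 0" --pt "0 -0.0017 0.095 0 0 0 0"

```text
time: 31.42
ee_pos: [0.4766, -0.318, 0.2022]
eef_rot: [0.095, 0.995, 0.009, 0.001]
ft_force: [-0.3, 0.4, -3.3]
width: 0.0095
```

```bash
python3 -c "
from g import *
sense(4)"
```

```text
t 31.57 F-weight rack xyz [-0.196  0.074 -0.121] along plate -0.12 My 0.271 slot xzy [-438.146  218.049   74.707] cmd [-438.059  190.418   74.56 ] tilt -0.98 w 9.72
```

Free of contact with the bottom at the rim; continue slowly.

Emit:
play_rows --pt "0 -0.0004 0.025 0 0 0 0" --pt "0 -0.001 0.06 0 0 0 0" --pt "0 -0.0016 0.095 0 0 0 0" --pt "0 -0.0022 0.125 0 0 0 0" --pt "0 -0.0024 0.14 0 0 0 0"

```text
time: 32.2
ee_pos: [0.4766, -0.318, 0.174]
eef_rot: [0.095, 0.995, 0.009, 0.0]
ft_force: [-0.8, -0.5, -4.8]
width: 0.0099
```

```bash
python3 -c "
from g import *
sense(4)
rows([bpose(.4865,-.2679,z,79.1,-1) for z in (.116,.114,.112,.110,.110)])
rows([bpose(.4865,-.2679,z,79.1,-1) for z in (.109,.108,.108)])"
```

```text
t 32.35 F-weight rack xyz [-0.004  0.275 -0.562] along plate -0.56 My 0.235 slot xzy [-438.055  189.698   74.805] cmd [-438.059  190.418   74.56 ] tilt -0.99 w 9.67
[0.0, -0.0002, 0.01, 0.0, -0.0, -0.0, 0]
[0.0, -0.0004, 0.02, 0.0, -0.0, -0.0, 0]
[0.0, -0.0005, 0.03, 0.0, -0.0, -0.0, 0]
[0.0, -0.0007, 0.04, 0.0, -0.0, -0.0, 0]
[0.0, -0.0007, 0.04, 0.0, -0.0, -0.0, 0]
[0.0, -0.0001, 0.005, 0.0, -0.0, -0.0, 0]
[0.0, -0.0002, 0.01, 0.0, -0.0, -0.0, 0]
[0.0, -0.0002, 0.01, 0.0, -0.0, -0.0, 0]
```

Emit:
play_rows --pt "0 -0.0002 0.01 0 0 0 0" --pt "0 -0.0004 0.02 0 0 0 0" --pt "0 -0.0005 0.03 0 0 0 0" --pt "0 -0.0007 0.04 0 0 0 0" --pt "0 -0.0007 0.04 0 0 0 0"

```text
time: 32.98
ee_pos: [0.4766, -0.318, 0.1664]
eef_rot: [0.095, 0.995, 0.009, 0.001]
ft_force: [-1.7, -0.6, -4.6]
width: 0.0092
```

Emit:
play_rows --pt "0 -0.0001 0.005 0 0 0 0" --pt "0 -0.0002 0.01 0 0 0 0" --pt "0 -0.0002 0.01 0 0 0 0"

```text
time: 33.35
ee_pos: [0.4767, -0.318, 0.1645]
eef_rot: [0.095, 0.995, 0.009, 0.001]
ft_force: [-0.5, -0.2, -4.4]
width: 0.0098
```

```bash
python3 -c "
from g import *
sense(4)"
```

```text
t 33.5 F-weight rack xyz [-0.345  0.16   0.234] along plate 0.24 My 0.241 slot xzy [-438.129  180.09    74.707] cmd [-438.063  180.417   74.562] tilt -0.98 w 9.94
```

Down in half-millimetre to 1 mm steps until the lugs take the weight.

Emit:
play_rows --pt "0 0 0.005 0 0 0 0" --pt "0 0 0.005 0 0 0 0"

```text
time: 33.75
ee_pos: [0.4767, -0.318, 0.1635]
eef_rot: [0.095, 0.995, 0.009, 0.001]
ft_force: [-0.6, -1.0, -4.1]
width: 0.0095
```

Emit:
play_rows --pt "0 0 0.005 0 0 0 0" --pt "0 0 0.005 0 0 0 0"

```text
time: 34.0
ee_pos: [0.4768, -0.3181, 0.1629]
eef_rot: [0.095, 0.995, 0.009, 0.001]
ft_force: [-1.6, -0.7, -0.7]
width: 0.0093
```

```bash
python3 -c "
from g import *
apply([0,0,.01,0,0,0]);sense(4)"
```

```text
t 34.15 F-weight rack xyz [-0.147  1.429  4.373] along plate 4.37 My 0.044 slot xzy [-438.217  178.368   74.659] cmd [-438.029  178.417   74.553] tilt -0.98 w 9.91
```

Emit:
play_rows --pt "0 0 0.0025 0 0 0 0" --pt "0 0 0.0025 0 0 0 0"

```text
time: 34.4
ee_pos: [0.4768, -0.3182, 0.1626]
eef_rot: [0.095, 0.995, 0.009, 0.001]
ft_force: [-2.8, 1.4, 5.7]
width: 0.0101
```

Emit:
play_rows --pt "0 0 0.0025 0 0 0 0" --pt "0 0 0.0025 0 0 0 0"

```text
time: 34.65
ee_pos: [0.4768, -0.3183, 0.1625]
eef_rot: [0.095, 0.995, 0.009, 0.001]
ft_force: [-4.5, 1.7, 7.5]
width: 0.0096
```

```bash
python3 -c "
from g import *
apply([0,0,.005,0,0,0]);sense(4)"
```

```text
t 34.8 F-weight rack xyz [ 2.07   4.655 12.548] along plate 12.51 My -0.662 slot xzy [-438.381  178.068   74.643] cmd [-438.013  177.417   74.549] tilt -0.99 w 10.06
```

Emit:
play_rows --pt "0 0 -0.005 0 0 0 0" --pt "0 0 -0.005 0 0 0 0"

```text
time: 35.05
ee_pos: [0.4768, -0.3181, 0.1627]
eef_rot: [0.095, 0.995, 0.009, 0.001]
ft_force: [-1.8, 0.6, 2.7]
width: 0.0098
```

Emit:
play_rows --pt "0 0 0 0 0 0 0" --pt "0 0 0 0 0 0 0" --pt "0 0 0 0 0 0 13" --pt "0 0 0 0 0 0 18" --pt "0 0 0 0 0 0 35" --squeeze 8

```text
time: 35.67
ee_pos: [0.4768, -0.318, 0.1624]
eef_rot: [0.095, 0.995, 0.009, 0.001]
ft_force: [0.6, 0.2, 0.2]
width: 0.0192
```

Emit:
play_rows --pt "0 0 0 0 0 0 35" --pt "0 0 0 0 0 0 35"

```text
time: 35.92
ee_pos: [0.4768, -0.318, 0.1625]
eef_rot: [0.095, 0.995, 0.009, 0.001]
ft_force: [0.6, -0.3, 0.1]
width: 0.0291
```

```bash
python3 v.py pics/rel.png
```

```text
basket expect [ 0.487 -0.268  0.105] 0.82 [-0.403  0.2  ] 0.7 [-0.421  2.511] [ 0.484 -0.272  0.1  ] [0.7, 0.7]
load expect [ 0.486 -0.268  0.125] 0.76 [ 0.306 -1.551] 0.86 [0.51  1.817] [ 0.483 -0.273  0.126] [1.7, 1.7]
slot expect [ 0.496 -0.217  0.185] 0.72 [0.025 0.271] 0.92 [-1.34   2.591] [ 0.492 -0.22   0.18 ] [1.2, 1.2]
grip expect [ 0.477 -0.318  0.174] 0.66 [0.487 1.015] 0.56 [-0.534 -2.32 ] [ 0.479 -0.313  0.175] [0.5, 0.5]
t 36.42 F-weight rack xyz [ 0.432 -0.153  4.571] along plate 4.56 My 0.037 slot xzy [-438.086  178.106   74.681] cmd [-438.013  177.417   74.549] tilt -0.98 w 30.52
```

Emit:
play_rows --pt "0 0 -0.03 0 0 0 35" --pt "0 0 -0.12 0 0 0 35" --pt "0 0 -0.3 0 0 0 35" --pt "0 0 -0.55 0 0 0 35" --pt "0 0 -0.8 0 0 0 35"

```text
time: 37.05
ee_pos: [0.4759, -0.321, 0.3256]
eef_rot: [0.095, 0.995, 0.009, 0.001]
ft_force: [0.8, 0.2, -0.4]
width: 0.0303
```

Emit:
play_rows --pt "0 -0.3 0 0 0 0 35" --pt "0 -0.6 0 0 0 0 35" --pt "0 -0.6 0 0 0 0 35" --pt "0 -0.6 0 0 0 0 35"

```text
time: 37.55
ee_pos: [0.4536, -0.4386, 0.3213]
eef_rot: [0.095, 0.995, 0.009, 0.001]
ft_force: [0.4, -0.1, 0.2]
width: 0.0303
```

```bash
python3 v.py pics/end.png
python3 - <<'E'
import cv2,numpy as np
from h import *
a=cv2.imread("pics/end.png")
S=cam("scene")["image"][130:370,210:460,::-1]
o=np.zeros((600,800,3),np.uint8);o[:400]=a[:400,:800];o[400:,:208]=cv2.resize(S,(208,200))
W=cam("wrist")["image"][:,:,::-1];o[400:,220:486]=cv2.resize(W,(266,200))
D=cam("side")["image"][130:400,180:450,::-1];o[400:,500:700]=cv2.resize(D,(200,200))
cv2.imwrite("pics/end2.png",o)
E
```

```text
basket expect [ 0.487 -0.268  0.105] 0.78 [1.297 0.2  ] 0.77 [-0.821  2.011] [ 0.482 -0.269  0.101] [1.1, 1.1]
load expect [ 0.486 -0.268  0.125] 0.69 [ 0.506 -1.251] 0.83 [ 1.81  -0.483] [ 0.487 -0.269  0.129] [3.1, 3.1]
slot expect [ 0.496 -0.217  0.185] 0.79 [2.725 3.271] 0.67 [-2.44   0.291] [ 0.494 -0.21   0.176] [0.1, 0.1]
grip expect [ 0.477 -0.318  0.174] 0.96 [-1.013  1.615] 0.98 [-0.334 -2.52 ] [ 0.482 -0.313  0.174] [2.4, 2.4]
t 38.05 F-weight rack xyz [-0.332 -0.235  4.294] along plate 4.3 My 0.028 slot xzy [-556.763  336.06   104.98 ] cmd [-438.013  177.417   74.549] tilt -0.99 w 30.54
```

View pics/end2.png

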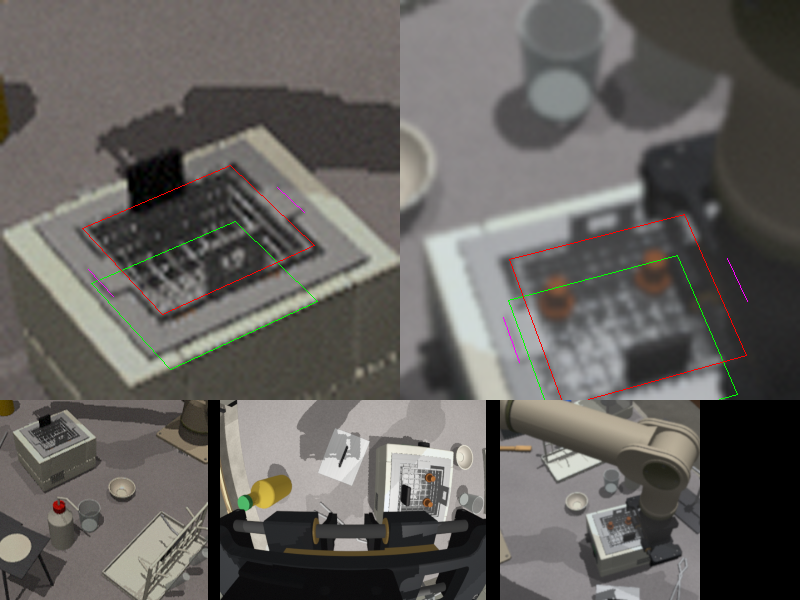

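```bash
python3 -c "
from h import *
print(job.close_job())"
```

```text
the job is handed in; nothing more can be done
None
```

The basket is off the hook and sitting in the cleaner's tank with both stoppers in it. The job was handed in at about 38 s on the robot's clock.

**Unhooking:** I pinched the black grip at 40 N, raised the basket 4.4 mm and tilted it 40°. I then felt the underside of the tip at three places, which gave a tip angle of about 38.5°. The basket went out along that line with no measurable contact at the barb. The largest averaged push on the hook was about 2 N, against the 7 N limit.

**Placing:** I levelled the basket, carried it over and lowered it until the lugs took its weight. I pressed about 8 N past that on the last step, eased off, opened the fingers and backed away.

**Last checks:**
- **Basket and stoppers:** the final pictures show the basket level in the tank with its lugs on the rim and both stoppers inside.
- **Bench:** the beaker, dish, wash bottle and rack look undisturbed. I did not measure their positions again.
- **Robot:** the wrist force was about zero after release, and the gripper is clear of everything.

**Disagreements:**
- During probing the slot sat about 2.7 mm lower than I had worked out, most likely because the basket slipped or sagged in the grip. The tank lowering agreed with this, with contact about 3 mm higher than the original estimate. I worked from the felt contacts.
- The network's points for the seated basket were up to about 9 mm off the expected ones. That is roughly their normal scatter, and the pictures did not show such an error.

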